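Put away the pile from the shoot

TASK

The things brought in from the shoot stand in one pile on the black portable disk; take the pile apart and put each in its place. Lay the memory stick flat in the shallow blue dish and slip the turquoise tape roll over the post of the tape stand, down onto the pink roll; the spent battery (red bands) goes into the black charger, pressed down until the two orange catches snap over it and hold it, and the charged battery (green bands) lies flat down in the pocket of the wooden battery holder.

Things in the scene. Friction and masses are not known exactly. Their poses are not given: they have to be found in the camera images.
- disk: Black portable disk, 115 x 78 x 14 mm, fixed flat on the desk under the pile; it stays. Origin: centre of its underside; x along its 115 mm, z up. On it two batteries lie side by side, long sides across the disk, centres about 45 mm apart along its x (gap 9 mm; either may be the red one); the tape roll lies across both, the memory stick on the roll.
- stick: Dark memory stick with a bare metal plug, 52 x 18 x 8 mm, lying flat on top of the pile. Origin: centre of its underside; its LONG side is along its own y, 18 mm along x, z up. The bare plug is the last 12 mm at -y and sticks out past the roll's edge: grasp the dark case, whose middle (and centre of mass) lies 6 mm from the origin towards +y. 12 g.
- tape_roll: Turquoise paper tape roll lying flat, outer diameter 52 mm, hole about 31 mm clear, 15 mm high. Origin: centre of its underside, z up. It lies across both batteries.
- battery_red: Spent camera battery: black block 52 x 36 x 16 mm with a red band round each end. Origin: centre of its underside; x along its 52 mm, y along its 36 mm, z up. In the pile its 52 mm ends are free for the fingers, its 36 mm sides are not. 45 g. Either way round fits.
- battery_green: Charged camera battery: the same block, 52 x 36 x 16 mm, with a green band round each end. Origin: centre of its underside; x along its 52 mm, z up. Grasp as for the red one. Either way round fits.
- charger: Black fixed charger, 90 x 66 x 39 mm (rim). Origin: centre of its underside; x along its long side, z up. Well 55 x 38 mm (x by y) for one battery, mouth flared 3 mm each side; finger notches 32 mm wide in both x ends, down to 20 mm. Mid long sides two sprung orange catches, 18 mm wide; their sloped noses, 24 to 31 mm high, lean 4 mm into the well; a battery pushed down spreads them.
- plate (a joint): Grey sprung plate, floor of the charger's well: 0 up (top 31 mm over the charger's origin), grows downwards, stop at 25 mm; pushes back 1 to 5 N. A battery set on it sinks 8 mm into the mouth. Pressed on its top with shut fingertips until that is 22 to 23 mm over the charger's origin (10 to 15 N), it snaps under the noses and stays: its origin 8.5 mm over the charger's, reading about 22.5 mm.
- holder: Low block of pale wood with one pocket, 82 x 62 x 12 mm, fixed to the desk. Origin: centre of its underside; x along its long side, z up. Pocket 60 x 44 mm (x by y), floor 4 mm above the origin, walls up to 12 mm; both x ends have a finger notch 32 mm wide, open down to the floor.
- tape_stand: Tape stand of pale wood, fixed to the desk: round foot 72 mm across, 10 mm high, with an upright post 25 mm thick whose rounded top is 50 mm above the origin. Origin: centre of the underside, z up along the post. A pink tape roll (52 mm, fixed) is already on it, its top 25 mm above the origin.
- dish: Shallow rectangular blue glazed dish, empty, 108 x 86 x 10 mm, fixed to the desk. Origin: centre of its underside; x along its 108 mm, z up. Inside 100 x 78 mm, floor 4 mm above the origin, walls up to 10 mm.
There are look-alikes about, which are no part of the job. There is more than one size of the tape_stand; the one meant has the size given above.

How it is judged:
At the end, for the whole second after the job is handed in: At rest: stick flat on the dish floor; turquoise roll round the post on the pink roll (axis within 8 mm); red battery latched in the charger (origin at most 11.5 mm over the charger's); green battery flat on the holder's pocket floor (horizontal distance between stick and dish below 0.04 m and z of stick in the frame of dish between 0.002 and 0.0075 m and angle between each of stick, tape_roll, battery_red, battery_green's own z axis and vertical below 0.12 rad and linear speed of each of stick, tape_roll, battery_red, battery_green below 0.02 m/s and horizontal distance between tape_roll and tape_stand below 0.008 m and z of tape_roll in the frame of tape_stand between 0.022 and 0.029 m and horizontal distance between battery_red and charger below 0.005 m and z of battery_red in the frame of charger between 0.005 and 0.0115 m and horizontal distance between battery_green and holder below 0.012 m and z of battery_green in the frame of holder between 0.002 and 0.0075 m and angle between the x axis of battery_red and the x axis of charger, either way round below 0.15 rad and angle between the x axis of battery_green and the x axis of holder, either way round below 0.25 rad); the robot touches nothing.
It also fails if it takes over 115 s, if anything falls off the work surface, if the arm or the gripper's body presses on something with over 40 N, if the wrist force passes 120 N, or if a joint passes its speed limit or range.

ROBOT

A 7-joint arm with a two-finger parallel gripper is mounted at the origin on a cart in front of the work surface, level with it; the furniture and walls round the work are solid. World frame = base frame: x ahead of the robot, y to its left, z up, the work surface at z = 0. Lengths are in m, angles in rad, forces in N, time in s.
With the tool pointing down it reaches from about 0.425 to 0.875 m from the base axis. Payload 4.7 kg.
Tool frame: the origin (TCP) lies midway between the tips of the shut fingers; the grasp point (between the pads) lies 19 mm behind it; z points along the fingers, y is the line along which they close (so a half turn about z gives the same grasp; the last joint's range is limited). The gripper opens to 87 mm and grips with 3 to 60 N. Pads are 19 mm wide; open, the fingers measure 117 mm over their backs; the gripper's body (75 mm by 190 mm) begins 51 mm behind the grasp point.
Start: joints at [1.203, 0.321, -0.07, 1.45, 0.023, 1.371, -0.057], TCP at [0.242, -0.603, 0.183] pointing down, gripper open.
Joint ranges: [-2.86, 2.86], [-0.3, 2.09], [-1.38, 1.24], [0.06, 2.45], [-1.56, 4.7], [0.09, 2.05], [-2.69, 2.69]. Speed limits (rad/s): [2.57, 2.57, 3.14, 3.14, 3.14, 3.14, 3.14].

INTERFACE

Orientations are given as a rotation vector (axis times angle).
In Python, from bench import ctrl gives the robot as it stands. The module is installed in compiled form; this text tells all that it offers.
- The arm moves only by the shell command python3 -m handwheel 'ROWS' [FORCE]. ROWS is JSON, a list of rows, each a list of 7 numbers: the finger opening in m, from 0 to 0.087, then the shift along the tool's x, y, z in m, then the turn, a rotation vector about the tool's x, y, z in degrees. A call has 1 to 12 rows; each row shifts and turns the commanded pose from where the row before left it, along the tool's axes as they then stand; what a row does not reach is not made up. A row lasts 1/8 s, in which the tool goes at most 62.5 mm and 10.7 degrees, less where a joint would pass 70% of its speed; a pose out of reach is approached as far as the arm can. A call is refused whole if a number of a shift passes 0.0625 or a number of a turn 10.7, either way. A call with a gripper value outside its range is refused whole. The fingers move at their own pace and stop on an object; FORCE is the grip in N (left out, the last holds). Time passes only in rows, so rows that do not move let the fingers close. It gives the time, the measured TCP pose, the force, the opening and the grip force at its end, in the units of the state.
- ctrl.get_state(): the state, without advancing time (a new reading comes with each control period).
- ctrl.get_image(name): name is "scene" or "top"; returns (picture, depth): 384x512x3 uint8, blue, green, red; 384x512 float32, m along the optical axis (not along the pixel's ray), 0 where there is no reading.
- ctrl.camera_info(name): a dict with "intrinsics" (3x3 intrinsics, pixels), "R" (3x3) and "t" (3): a world point X has camera coordinates R X + t. Camera axes: x right, y down, z forward; pixel columns grow to the right and rows downward; lengths in m; the calibration is good to about 2 mm. A picture is of the moment at which its call begins. camera_info takes no time and is no camera call.
- ctrl.close_job(): hands the job in; it is judged then, once.
The state is a dict: "time": time; "joint_positions": joint angles; "qd": joint speeds; "joint_torque": joint torques, N m; "position": TCP position; "tool_rot": TCP orientation; "ft_force": force on the tool from outside, world axes, zero at the start; "torque": the same for the moment, N m; "grip_width": opening from 0.0 (shut) to 1.0 (fully open); "grip_force": force on a finger pad.
Only numpy, scipy, OpenCV 4.12 (cv2) and the standard library are available. Lean on these libraries where they do the work, as an engineer would, in place of code of your own. Each camera call takes 0.05 s, during which the arm holds its last target. There are 200 camera calls.

## Working session

There is one attempt and no reset: what is moved stays moved. The work goes in short steps, Python scripts to look and compute and a shell command to move; the robot and the scene stay as the last step left them, time stands still between calls to the robot, and variables do not carry over. Pictures are saved under pics/ and viewed, at most 14 in all, crops included, and the job is handed in when it is done.

```bash
mkdir -p pics; ls
python3 - <<'E'
from bench import ctrl
import cv2,numpy as np
print(ctrl.get_state())
for n in("scene","top"):
    im,d=ctrl.get_image(n); np.savez(f'{n}.npz',im=im,d=d); cv2.imwrite(f'pics/{n}0.png',cv2.resize(im,(800,600),interpolation=cv2.INTER_CUBIC)); print(ctrl.camera_info(n))
E
```

```text
pics
{'time': 0.0, 'joint_positions': array([ 1.20308848,  0.32179387, -0.07006512,  1.45166562,  0.02261802,
        1.3707664 , -0.05692828]), 'qd': array([ 9.97047730e-04,  1.03251183e-05,  1.21376402e-03,  8.54381197e-04,
       -9.20886107e-04, -8.77746136e-04, -1.12070550e-03]), 'joint_torque': array([ 1.45265824e-05, -4.91295648e+01, -4.04059617e-01, -3.12526917e+01,
       -6.40310207e-02,  4.35569545e-02,  1.50228575e-04]), 'position': array([ 0.24189381, -0.6026553 ,  0.18168504]), 'tool_rot': array([-3.08276946e+00, -5.95747184e-01,  7.34777030e-04]), 'ft_force': array([ 0.16755108, -0.19254132, -0.2598491 ]), 'torque': array([ 0.03237367, -0.01936545, -0.00155041]), 'grip_force': 0.0, 'grip_width': 0.9994209626082056}
{'intrinsics': array([[367.40712298,   0.        , 254.81688734],
       [  0.        , 367.40712298, 188.87884295],
       [  0.        ,   0.        ,   1.        ]]), 'R': array([[-0.48953997, -0.87194497,  0.00791102],
       [-0.65813432,  0.36351731, -0.65932873],
       [ 0.57202258, -0.32797429, -0.75181317]]), 't': array([0.28555964, 0.34850198, 0.67377482])}
{'intrinsics': array([[423.25655357,   0.        , 259.14128658],
       [  0.        , 423.25655357, 191.75241718],
       [  0.        ,   0.        ,   1.        ]]), 'R': array([[ 0.02540776, -0.99964288,  0.00828024],
       [-0.98700165, -0.02639957, -0.158527  ],
       [ 0.15868898, -0.00414479, -0.98731992]]), 't': array([0.04487582, 0.52272923, 0.9709524 ])}
```

View pics/top0.png

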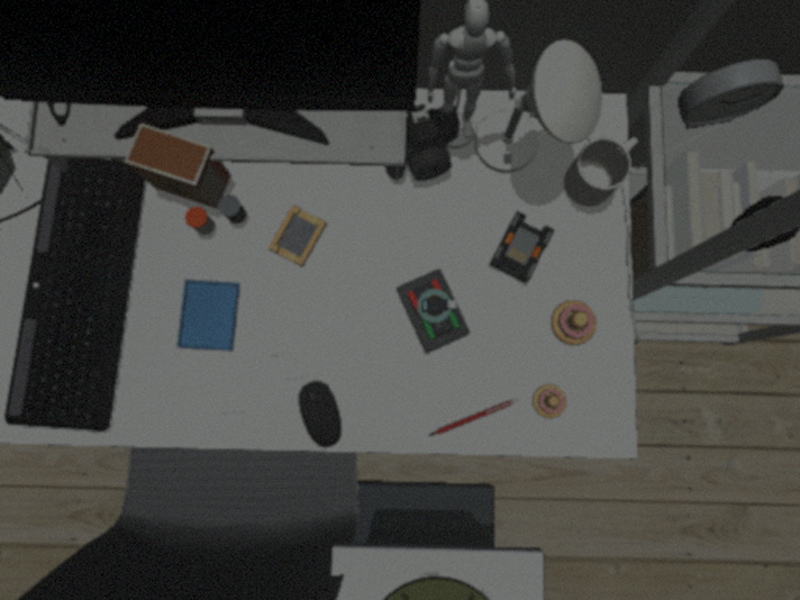

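View pics/scene0.png

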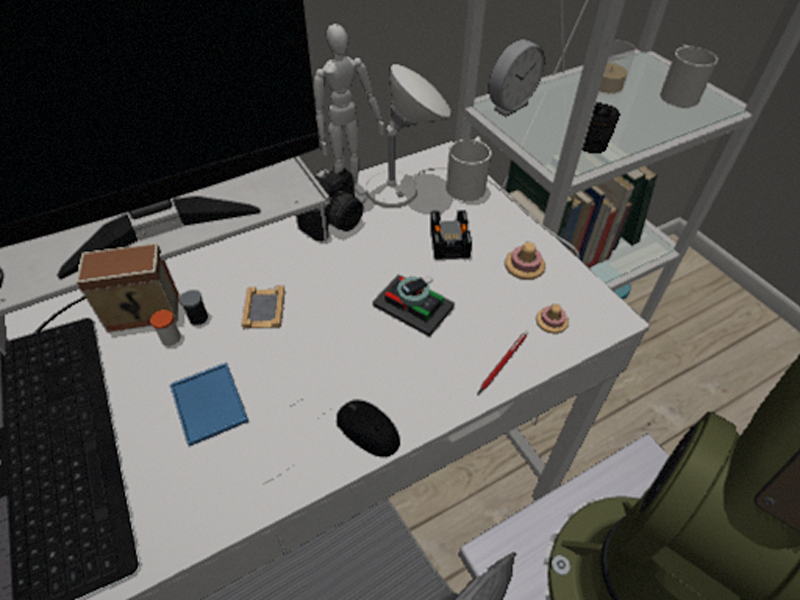

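The top view shows (800x600 px) the pile at (432,310), charger (522,247), holder (298,236), dish (209,315), the big tape stand (574,322), and the small look-alike stand (549,401). The scene view agrees. Next: masks and measurements.

```bash
cat > h.py <<'E'
from bench import ctrl
import cv2,numpy as np
from scipy.spatial.transform import Rotation as Ro
def ray(n,uv,z):
    c=ctrl.camera_info(n);K,R,t=c['intrinsics'],c['R'],c['t']
    uv=np.atleast_2d(uv).astype(float);d=np.c_[uv,np.ones(len(uv))]@np.linalg.inv(K).T@R
    o=-R.T@t
    return o+d*((z-o[2])/d[:,2])[:,None]
def proj(n,P):
    c=ctrl.camera_info(n);q=np.atleast_2d(P)@c['R'].T+c['t'];q=q@c['intrinsics'].T
    return q[:,:2]/q[:,2:]
def rect(n,mask,z,dil=0):
    """largest contour -> min-area rect in world plane z: centre, size, angle of long side (deg)"""
    cs,_=cv2.findContours(mask.astype(np.uint8),cv2.RETR_EXTERNAL,cv2.CHAIN_APPROX_NONE)
    c=max(cs,key=cv2.contourArea)[:,0]
    P=ray(n,c,z)[:,:2]
    (cx,cy),(w,h),a=cv2.minAreaRect((P*1000).astype(np.float32))
    if h>w:w,h,a=h,w,a+90
    return np.round([cx,cy,w,h,(a+90)%180-90],1)
def box(n,sh,ctr,r):
    m=np.zeros(sh[:2],bool);x,y=ctr;m[y-r:y+r,x-r:x+r]=1;return m
E
python3 - <<'E'
from h import *
T=np.load('top.npz');S=np.load('scene.npz')
def crop(im,c,r,k):
    x,y=c;a=im[y-r:y+r,x-r:x+r];return cv2.resize(cv2.convertScaleAbs(a,alpha=1.8),(k,k),interpolation=cv2.INTER_CUBIC)
tp=[(276,198),(334,158),(191,151)]
w=[ray('top',p,0.02)[0] for p in tp]
print(np.round(w,3), np.round(ray('top',[(134,202),(367,206),(351,257)],0.01),3))
sp=[tuple(proj('scene',x)[0].astype(int)) for x in w];print(sp)
a=np.hstack([crop(T['im'],p,32,266) for p in tp]);b=np.hstack([crop(S['im'],p,32,266) for p in sp])
cv2.imwrite('pics/crops.png',np.vstack([a,b]))
for n,D,ps in(('top',T,tp+[(134,202),(367,206)]),):
    hsv=cv2.cvtColor(D['im'],cv2.COLOR_BGR2HSV)
    for p in ps: print(p,hsv[p[1],p[0]],D['d'][p[1],p[0]])
E
```

```text
[[ 0.511  0.017  0.02 ]
 [ 0.615 -0.125  0.02 ]
 [ 0.623  0.23   0.02 ]] [[ 0.493  0.364  0.01 ]
 [ 0.498 -0.208  0.01 ]
 [ 0.373 -0.167  0.01 ]]
[(np.int64(263), np.int64(191)), (np.int64(287), np.int64(148)), (np.int64(168), np.int64(192))]
(276, 198) [90 12 41] 0.99680454
(334, 158) [80 20 78] 1.035829
(191, 151) [75  8 65] 1.0643599
(134, 202) [103 126  93] 1.0407946
(367, 206) [ 19 104  76] 1.0030339
```

View pics/crops.png

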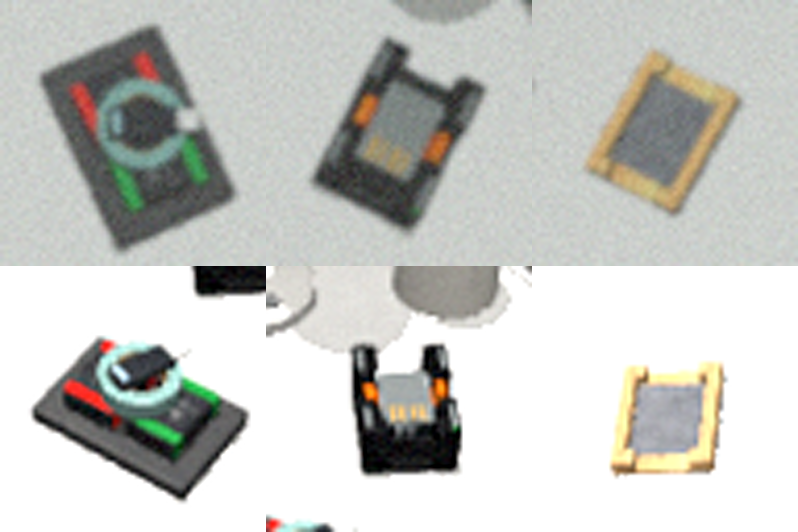

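The crops show: the stick lying with its plug pointing right in the top view, red battery upper-left and green lower-right on the disk, the charger with plate up and orange catches at its long sides, and the empty holder.

```bash
cat > m.py <<'E'
from h import *
def cen(n,m,z):
    k,l,s,c=cv2.connectedComponentsWithStats(m.astype(np.uint8))
    o=[i for i in range(1,k) if s[i,4]>5]
    return [(s[i,4],*np.round(ray(n,c[i],z)[0][:2]*1000,1)) for i in o]
def run(n,D,P):
    im=D['im'];h=cv2.cvtColor(cv2.convertScaleAbs(cv2.GaussianBlur(im,(3,3),0),alpha=1),cv2.COLOR_BGR2HSV).astype(int)
    H,S,V=h[...,0],h[...,1],h[...,2];B=lambda k,r:box(n,im.shape,P[k],r)
    bg=np.median(V[B('pile',35)]);print(n,'bg V',bg)
    print('disk',rect(n,B('pile',34)&((V<.68*bg)|(S>70)),.014))
    print('red',cen(n,B('pile',34)&((H<8)|(H>172))&(S>120),.030))
    print('green',cen(n,B('pile',34)&(H>50)&(H<78)&(S>110),.030))
    m=B('pile',34)&(H>78)&(H<100)&(S>35)&(V>55);print('roll',rect(n,m,.045),m.sum())
    print('orange',cen(n,B('chg',28)&(H<18)&(S>130),.031))
    print('charger',rect(n,B('chg',26)&((V<.6*bg)|(S>110)),.037))
    print('plate',rect(n,B('chg',26)&(V>.5*bg)&(V<.8*bg)&(S<60),.031))
    print('holder',rect(n,B('hold',28)&(S>60),.012))
    print('hfloor',rect(n,B('hold',28)&(V<.75*bg)&(S<50),.004))
    print('dish',rect(n,B('dish',40)&(H>95)&(H<115)&(S>80),.008))
    print('foot',rect(n,B('stand',26)&(S>60),.008))
    print('pink',rect(n,B('stand',26)&((H<10)|(H>165))&(S>40),.025))
    print('post',cen(n,B('stand',26)&(H>14)&(H<30)&(S>70)&(V>0),.05))
E
python3 - <<'E'
from m import *
W=dict(pile=[.511,.017,.02],chg=[.615,-.125,.02],hold=[.623,.23,.02],dish=[.493,.364,.008],stand=[.498,-.208,.01])
for n in('top','scene'):
    D=np.load(n+'.npz');P={k:proj(n,v)[0].astype(int) for k,v in W.items()};print(P)
    c=ctrl.camera_info(n);print(np.round(-c['R'].T@c['t'],3))
    run(n,D,P)
E
```

```text
{'pile': array([275, 197]), 'chg': array([334, 157]), 'hold': array([190, 150]), 'dish': array([134, 202]), 'stand': array([367, 206])}
[0.361 0.063 1.041]
top bg V 114.0
disk [510.4  15.2 114.5  77.3  25.9]
red [(np.int32(22), np.float64(550.0), np.float64(12.3)), (np.int32(35), np.float64(526.2), np.float64(47.0))]
green [(np.int32(31), np.float64(494.4), np.float64(-17.1)), (np.int32(33), np.float64(477.8), np.float64(20.8))]
roll [513.   14.6  50.6  45.4   0.9] 189
orange [(np.int32(26), np.float64(626.3), np.float64(-101.4)), (np.int32(27), np.float64(604.8), np.float64(-144.6))]
charger [ 610.1 -120.3   97.    65.2  -26.1]
plate [ 611.6 -121.4  102.2   70.   -26.1]
holder [626.9 234.   80.6  61.7 -25.9]
hfloor [628.8 235.5  55.9  41.5 -25.5]
dish [495.  367.7 104.6  83.2  -1.9]
foot [ 497.2 -207.1   67.2   67.   -88.5]
pink [ 498.7 -207.5   51.1   48.9  -44.7]
post [(np.int32(191), np.float64(487.8), np.float64(-185.6)), (np.int32(115), np.float64(496.5), np.float64(-203.3))]
{'pile': array([262, 190]), 'chg': array([287, 148]), 'hold': array([168, 192]), 'dish': array([133, 25
[... 196 characters left out ...]
.1), np.float64(44.5))]
green [(np.int32(28), np.float64(486.9), np.float64(-17.0)), (np.int32(57), np.float64(473.2), np.float64(20.2))]
roll [506.   17.1  53.5  47.   10.1] 146
orange [(np.int32(23), np.float64(627.9), np.float64(-103.8)), (np.int32(26), np.float64(605.3), np.float64(-147.8))]
charger [ 598.2 -113.8  131.2   70.5  -26.9]
plate [ 651.2 -148.3  155.7  128.6   61.3]
holder [619.8 234.6  87.3  62.7 -26. ]
hfloor [625.6 234.   53.7  40.7 -23.4]
dish [490.7 366.8 109.3  83.5  -2.2]
foot [ 499.8 -207.7   85.8   69.5  -14.6]
pink [ 488.5 -203.5   57.1   48.9  -36.8]
post [(np.int32(89), np.float64(483.7), np.float64(-195.4)), (np.int32(135), np.float64(453.2), np.float64(-163.3))]
```

Run:
```python
from h import *
W=[.511,.017,.04];out=[]
for n in('top','scene'):
    D=np.load(n+'.npz');im=D['im'];x,y=proj(n,W)[0].astype(int);print(n,x,y)
    out.append(cv2.resize(cv2.convertScaleAbs(im[y-20:y+20,x-20:x+20],alpha=2 if n=='top' else 1.3),(400,400),interpolation=cv2.INTER_CUBIC))
    h=cv2.cvtColor(im,cv2.COLOR_BGR2HSV).astype(int);B=box(n,im.shape,(x,y),22)
    m=B&(h[...,0]>78)&(h[...,0]<100)&(h[...,1]>35)&(h[...,2]>50)
    c,_=cv2.findContours(m.astype(np.uint8),cv2.RETR_EXTERNAL,cv2.CHAIN_APPROX_NONE)
    P=ray(n,np.vstack(c)[:,0],.045)[:,:2]*1000
    from scipy.optimize import least_squares
    f=least_squares(lambda p:np.hypot(*(P-p[:2]).T)-25,[513,15],loss='soft_l1');print('roll',f.x,np.abs(f.fun).mean())
cv2.imwrite('pics/pile.png',np.hstack(out))
```

```text
top 276 196
roll [513.11073265  13.79163822] 3.586126061117003
scene 263 185
roll [506.57815204  15.81331093] 4.263582972827161
```

View pics/pile.png

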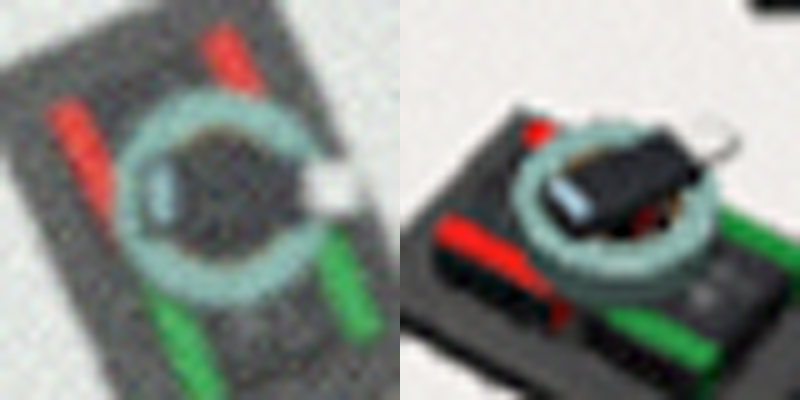

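Run:
```python
from h import *
g=lambda x,y,o:((x+.5)/10-.5+o[0],(y+.5)/10-.5+o[1])
t,s=(256,176),(243,165)
R=lambda n,p,z:np.round(ray(n,p,z)[0]*1000,1)
print('plug',R('top',g(330,187,t),.051),R('scene',g(317,143,s),.050))
print('label',R('top',g(162,190,t),.053),R('scene',g(170,198,s),.053))
print('casemid',R('top',g(221,189,t),.053),'roll',R('top',g(222,197,t),.045),R('scene',g(216,208,s),.045))
print(ctrl.get_state()['position'],Ro.from_rotvec(ctrl.get_state()['tool_rot']).as_matrix())
```

```text
plug [515.7 -11.3  51. ] [509.9 -14.9  50. ]
label [513.6  28.6  53. ] [509.3  28.5  53. ]
casemid [514.3  14.6  53. ] roll [513.6  14.   45. ] [507.   16.3  45. ]
[ 0.24191435 -0.602671    0.1817647 ] [[ 9.27998197e-01  3.72583987e-01 -7.20326975e-04]
 [ 3.72584677e-01 -9.27996787e-01  1.61921381e-03]
 [-6.51679815e-05 -1.77101029e-03 -9.99998430e-01]]
```

```bash
cat > to.py <<'E'
import sys
from h import *
a=[float(v) for v in sys.argv[1:]]  # x y z mm, closing-line yaw deg (mod 180)
s=ctrl.get_state();R=Ro.from_rotvec(s['tool_rot']).as_matrix()
y=np.degrees(np.arctan2(R[1,1],R[0,1]))
d=(a[3]-y+90)%180-90
c,sn=np.cos(np.radians(a[3])),np.sin(np.radians(a[3]))
if (d+y-a[3])%360>90: c,sn=-c,-sn
Rt=np.array([[-sn,c,0],[c,sn,0],[0,0,-1]]);
e=np.array(a[:3])-s['position']*1000
rv=Ro.from_matrix(R.T@Rt).as_rotvec(degrees=True)
print('t %.2f turn'%s['time'],rv.round(1),'flip turn z',(rv[2]+180 if rv[2]<0 else rv[2]-180).round(1),'then shift mm',(Rt.T@e).round(1),'| pos',(s['position']*1000).round(1),'q7 %.2f'%s['joint_positions'][6],'w %.1f gf %.1f'%(s['grip_width']*87,s['grip_force']),'F',s['ft_force'].round(1))
E
python3 to.py 512.5 14.5 120 3
python3 - <<'E'
from h import *
print(ray('top',(382,120),.05), ray('top',(384,105),.08))
D=np.load('top.npz')['d']
c=ctrl.camera_info('top');v,u=np.mgrid[0:384,0:512];q=np.stack([u,v,1+0*u],-1)*D[...,None]
X=(q@np.linalg.inv(c['intrinsics']).T-c['t'])@c['R'];X=X[D>0]
for x in np.arange(.45,.95,.05):
    print('%.2f'%x,[ (lambda k:int(1000*np.percentile(k,98)) if len(k) else -1)(X[(abs(X[:,0]-x)<.025)&(abs(X[:,1]-y)<.025),2]) for y in np.arange(.5,-.4,-.05)])
E
```

```text
t 0.10 turn [ -0.1  -0.1 -71.1] flip turn z 108.9 then shift mm [602.2 302.5  61.8] | pos [ 241.9 -602.7  181.8] q7 -0.06 w 87.2 gf 0.0 F [-0.3  0.4 -0.8]
[[ 0.70561627 -0.23716359  0.05      ]] [[ 0.73258482 -0.23363772  0.08      ]]
0.45 [14, 5, 12, 12, 5, 5, 5, 5, 5, 16, 32, 13, 6, 5, 15, 7, 5, -1]
0.50 [15, 4, 12, 11, 9, 5, 5, 4, 5, 54, 56, 18, 5, 6, 53, 28, 18, -1]
0.55 [16, 5, 12, 12, 9, 5, 5, 4, 5, 46, 48, 5, 38, 41, 12, 6, 444, 400]
0.60 [15, 5, 5, 5, 6, 15, 15, 5, 5, 6, 5, 6, 43, 43, 5, 6, 104, 104]
0.65 [16, 4, 110, 116, 53, 15, 15, 5, 5, 5, 5, 5, 43, 42, 5, 5, 104, 104]
0.70 [108, 124, 125, 124, 108, 109, 108, 108, 109, 108, 5, 5, 222, 221, 94, 95, 104, 104]
0.75 [393, 401, 403, 405, 407, 409, 412, 414, 417, 420, 100, 19, 252, 241, 208, 96, 105, 104]
0.80 [103, 120, 127, 137, 134, 124, 114, 102, 102, 269, 340, 331, 256, 249, 217, 8, 186, 235]
0.85 [-1, -1, -1, -1, -1, -1, -1, -1, -1, 5, 341, 283, 249, 247, 218, 6, 308, 297]
0.90 [-1, -1, -1, -1, -1, -1, -1, -1, -1, 221, 225, 228, 229, 232, 235, 236, 238, 243]
```

Run:
```python
from h import *
for n in('top','scene'):
    D=np.load(n+'.npz')['d'];c=ctrl.camera_info(n);v,u=np.mgrid[0:384,0:512];q=np.stack([u,v,1+0*u],-1)*D[...,None]
    X=((q@np.linalg.inv(c['intrinsics']).T-c['t'])@c['R'])[D>0]*1000
    for lo,hi in((60,130),(130,330)):
        print(n,lo,[(int(y),(lambda k:(int(np.percentile(k[:,0],3)),int(np.percentile(k[:,2],3))) if len(k)>8 else 0)(X[(abs(X[:,1]-y)<12)&(X[:,2]>lo)&(X[:,2]<hi)&(X[:,0]>400)&(X[:,0]<850)])) for y in range(350,-300,-25)])
```

```text
top 60 [(350, (685, 64)), (325, (715, 96)), (300, (715, 96)), (275, (715, 96)), (250, (716, 96)), (225, (715, 96)), (200, (715, 96)), (175, (715, 96)), (150, (715, 96)), (125, (715, 96)), (100, (715, 96)), (75, (716, 86)), (50, (734, 61)), (25, (727, 63)), (0, (735, 61)), (-25, (795, 62)), (-50, (811, 67)), (-75, 0), (-100, (788, 62)), (-125, 0), (-150, 0), (-175, 0), (-200, (698, 61)), (-225, (689, 61)), (-250, (689, 63)), (-275, (708, 61))]
top 130 [(350, (767, 132)), (325, (766, 132)), (300, (766, 133)), (275, (767, 171)), (250, (767, 173)), (225, (767, 172)), (200, (767, 171)), (175, (767, 172)), (150, (767, 173)), (125, (767, 176)), (100, (767, 177)), (75, (766, 179)), (50, (766, 179)), (25, (802, 145)), (0, (802, 141)), (-25, (801, 142)), (-50, (809, 143)), (-75, (811, 141)), (-100, (738, 142)), (-125, (721, 219)), (-150, (717, 205)), (-175, (725, 189)), (-200, (744, 179)), (-225, 0), (-250, 0), (-275, 0)]
scene 60 [(350, (684, 65)), (325, (712, 95)), (300, (713, 95)), (275, (713, 95)), (250, (713, 95)), (225, (713, 95)), (200, (713, 95)), (175, (713, 95)), (150, (713, 96)), (125, (713, 95)), (100, (714, 64)), (75, (713, 65)), (50, (730, 61)), (25, (724, 61)), (0, (731, 61)), (-25, (794, 64)), (-50, (810, 62)), (-75, 0), (-100, (786, 62)), (-125, 0), (-150, 0), (-175, 0), (-200, (695, 61)), (-225, (685, 62)), (-250, (687, 61)), (-275, (709, 61))]
scene 130 [(350, (764, 132)), (325, (764, 132)), (300, (764, 137)), (275, (764, 167)), (250, (764, 168)), (225, (764, 168)), (200, (764, 169)), (175, (764, 171)), (150, (765, 171)), (125, (764, 172)), (100, (764, 174)), (75, (764, 175)), (50, (764, 178)), (25, (800, 135)), (0, (800, 137)), (-25, (799, 138)), (-50, (808, 149)), (-75, (808, 136)), (-100, (736, 138)), (-125, (717, 165)), (-150, (714, 182)), (-175, (720, 183)), (-200, (738, 176)), (-225, 0), (-250, 0), (-275, 0)]
```

```bash
python3 -m handwheel '[[0.087,0,0,0,0,0,-10.2],[0.087,0,0,0,0,0,-10.2],[0.087,0,0,0,0,0,-10.2],[0.087,0,0,0,0,0,-10.2],[0.087,0,0,0,0,0,-10.2],[0.087,0,0,0,0,0,-10.1],[0.05,0,0,0,0,0,-10]]' 15; python3 to.py 512.5 14.5 120 3
```

```text
time: 0.98
position: [0.242, -0.6029, 0.1821]
tool_rot: [-2.156, -2.284, -0.001]
ft_force: [-1.0, -0.2, -0.8]
grip_width: 0.944
grip_force: 0.0
t 0.97 turn [-0.  -0.1  0.3] flip turn z -179.7 then shift mm [602.4 302.5  62.1] | pos [ 242.  -602.9  182.1] q7 1.15 w 82.2 gf 0.0 F [-1.  -0.2 -0.8]
```

```bash
python3 -m handwheel '[[0.04,0.05,0.025,0,0,0,0],[0.04,0.05,0.025,0,0,0,0],[0.04,0.05,0.025,0,0,0,0],[0.04,0.05,0.025,0,0,0,0],[0.04,0.05,0.025,0,0,0,0],[0.04,0.05,0.025,0,0,0,0],[0.04,0.05,0.025,0,0,0,0],[0.04,0.05,0.025,0,0,0,0],[0.04,0.05,0.025,0,0,0,0],[0.04,0.05,0.025,0,0,0,0],[0.04,0.05,0.025,0.03,0,0,0],[0.04,0.05,0.025,0.03,0,0,0]]'; python3 -m handwheel '[[0.04,0,0,0,0,0,0],[0.04,0,0,0,0,0,0]]'; python3 to.py 512.5 14.5 120 3
python3 - <<'E'
from h import *
out=[]
for n in('top','scene'):
    im,d=ctrl.get_image(n);np.savez(f'{n}1.npz',im=im,d=d);out.append(im)
cv2.imwrite('pics/s1.png',cv2.convertScaleAbs(out[1],alpha=1.2));
E
```

```text
time: 2.48
position: [0.5106, 0.0111, 0.1232]
tool_rot: [2.163, 2.276, 0.0]
ft_force: [0.7, -0.8, 0.0]
grip_width: 0.461
grip_force: 0.0
time: 2.72
position: [0.5096, 0.0094, 0.1233]
tool_rot: [-2.162, -2.278, 0.001]
ft_force: [0.4, -1.8, -0.5]
grip_width: 0.461
grip_force: 0.0
t 2.73 turn [0.0e+00 1.0e-01 1.8e+02] flip turn z -0.0 then shift mm [-4.9 -3.2  3.3] | pos [509.6   9.4 123.3] q7 -0.10 w 40.1 gf 0.0 F [ 0.4 -1.8 -0.5]
```

View pics/s1.png

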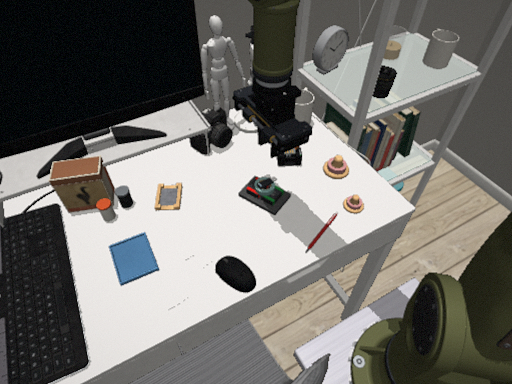

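Run:
```python
from h import *
p=ctrl.get_state()['position'];print(proj('scene',p),proj('scene',[.5125,.0145,.053]))
D=np.load('scene1.npz')['d'];D0=np.load('scene.npz')['d'];c=ctrl.camera_info('scene');v,u=np.mgrid[0:384,0:512];q=np.stack([u,v,1+0*u],-1)*D[...,None]
X=((q@np.linalg.inv(c['intrinsics']).T-c['t'])@c['R'])*1000
X=X[(D>0)&(abs(D-D0)>.03)];X=X[np.hypot(X[:,0]-510,X[:,1]-9)<160]
for z in range(110,360,12):
    k=X[abs(X[:,2]-z)<6]
    if len(k)>5: print(z,len(k),np.percentile(k[:,:2]-[510,9],[2,98],axis=0).astype(int).tolist())
```

```text
[[267.37197251 160.99970491]] [[263.7583278  181.52329686]]
170 63 [[-30, -9], [24, 11]]
182 50 [[-30, -3], [25, 11]]
194 35 [[-32, -1], [30, 11]]
206 35 [[-35, -1], [29, 12]]
218 21 [[-11, -6], [28, 12]]
230 35 [[-87, -31], [80, 39]]
242 286 [[-89, -38], [80, 40]]
254 465 [[-93, -29], [80, 39]]
266 290 [[-96, -37], [82, 40]]
278 965 [[-95, -37], [89, 36]]
290 209 [[-52, -23], [13, 26]]
302 193 [[-52, -23], [12, 25]]
314 118 [[-52, -23], [-21, 19]]
326 228 [[-52, -33], [4, 36]]
338 540 [[-50, -37], [14, 36]]
350 170 [[-32, -20], [8, 31]]
```

Run:
```python
from h import *
a=np.load('scene1.npz')['im'][80:220,200:340];b=np.load('top1.npz')['im'][110:250,200:340]
cv2.imwrite('pics/s1c.png',np.hstack([cv2.resize(cv2.convertScaleAbs(i,alpha=k),(400,400),interpolation=cv2.INTER_CUBIC) for i,k in((a,1.6),(b,2))]))
print(proj('top',ctrl.get_state()['position']))
```

```text
[[282.22250699 191.49278549]]
```

View pics/s1c.png

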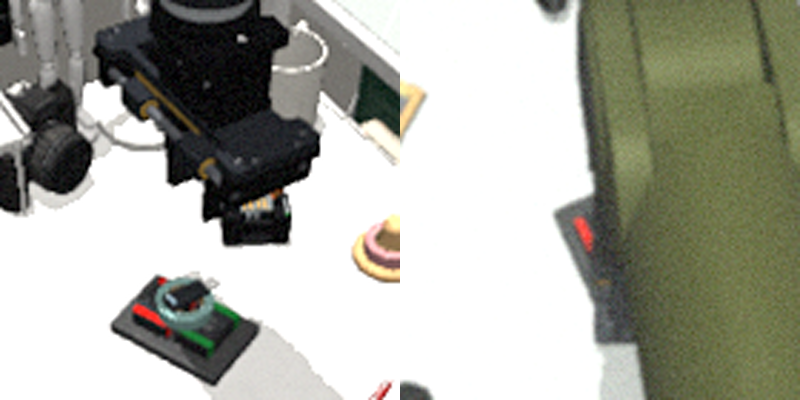

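```bash
python3 - <<'E'
from h import *
for z in(.123,.142,.16): print(z,proj('scene',[[.53+.004,.0094,z],[.49-.004,.0094,z],[.5096,.0094,z]]).round(0).tolist())
E
python3 to.py 512.5 14.5 120 3
```

```text
0.123 [[262.0, 155.0], [272.0, 168.0], [267.0, 162.0]]
0.142 [[262.0, 150.0], [273.0, 162.0], [267.0, 156.0]]
0.16 [[262.0, 144.0], [273.0, 156.0], [268.0, 150.0]]
t 2.83 turn [ 0.   0.1 -0.2] flip turn z 179.8 then shift mm [6.2 2.8 4. ] | pos [510.    8.2 124. ] q7 -0.10 w 39.8 gf 0.0 F [ 0.4  0.4 -0.5]
```

The crop shows the gripper hanging above the pile, with finger tips at about crop (180,185) and (205,215). That is higher than the reported TCP suggests, so I'll descend carefully and check.

```bash
python3 -m handwheel '[[0.04,0.003,0.001,0.02,0,0,0],[0.04,0.003,0.001,0.02,0,0,0],[0.04,0,0,0,0,0,0],[0.04,0,0,0,0,0,0]]'
cat > look.py <<'E'
from h import *
import sys
n,x,y,r,f=sys.argv[1],*map(int,sys.argv[2:5]),sys.argv[5]
im,d=ctrl.get_image(n);np.savez('last.npz',im=im,d=d)
cv2.imwrite(f'pics/{f}.png',cv2.resize(cv2.convertScaleAbs(im[y-r:y+r,x-r:x+r],alpha=1.6),(500,500),interpolation=cv2.INTER_CUBIC))
s=ctrl.get_state();print(s['position'].round(4),s['joint_positions'].round(3),proj('scene',s['position']))
E
python3 look.py scene 267 170 40 d1;python3 to.py 512.5 14.5 50 3
```

```text
time: 3.32
position: [0.5122, 0.0151, 0.0847]
tool_rot: [2.164, 2.275, 0.001]
ft_force: [0.1, -0.3, -0.4]
grip_width: 0.464
grip_force: 0.0
[0.5124 0.0152 0.0848] [ 0.695  0.178 -0.839  1.888  0.147  1.136 -0.147] [[263.84721585 172.87807904]]
t 3.38 turn [ 1.000e-01 -2.000e-01  1.799e+02] flip turn z -0.1 then shift mm [ 0.8 -0.  34.8] | pos [512.4  15.2  84.8] q7 -0.15 w 40.1 gf 0.0 F [ 0.1 -0.7  0. ]
```

View pics/d1.png

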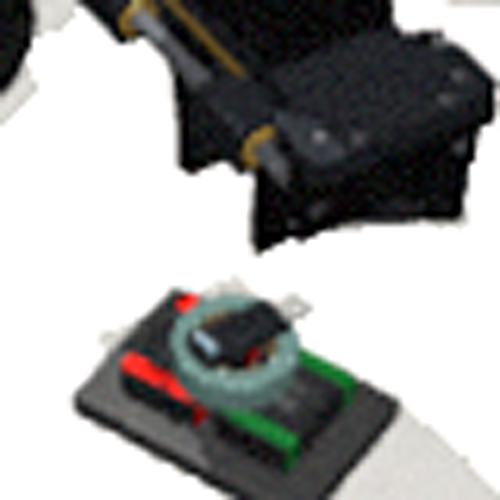

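Run:
```python
from h import *
for z in(.085,.1,.11,.12,.13): print(z,proj('scene',[[.5322+.004,.0152,z],[.4922-.004,.0152,z]]).round(1).tolist())
D=np.load('last.npz')['d'];D0=np.load('scene.npz')['d'];c=ctrl.camera_info('scene');v,u=np.mgrid[0:384,0:512];q=np.stack([u,v,1+0*u],-1)*D[...,None]
X=((q@np.linalg.inv(c['intrinsics']).T-c['t'])@c['R'])*1000
m=(D>0)&(abs(D-D0)>.01);
for (a,b) in((268,168),(262,165),(270,165),(256,155),(262,160),(285,163)): print((a,b),X[b,a].round(0),m[b,a])
```

```text
0.085 [[259.0, 166.7], [268.9, 179.2]]
0.1 [[259.1, 162.4], [269.2, 174.9]]
0.11 [[259.2, 159.5], [269.3, 172.0]]
0.12 [[259.3, 156.5], [269.5, 169.0]]
0.13 [[259.4, 153.5], [269.7, 166.0]]
(268, 168) [482.  23. 132.] True
(262, 165) [611. -39.  -1.] False
(270, 165) [483.  18. 139.] True
(256, 155) [536.  25. 130.] True
(262, 160) [625. -47.   3.] False
(285, 163) [426.  18. 195.] True
```

Run:
```python
from h import *
L=np.load('last.npz');S=np.load('scene.npz')
df=cv2.absdiff(L['im'],S['im']).max(2)
for r in range(158,186,2): print(r,' '.join('%3d'%v for v in df[r,246:286:2]),'|',' '.join('%3d'%(1000*(b-a)) for a,b in zip(L['d'][r,246:286:2],S['d'][r,246:286:2])))
```

```text
158  16  18  18  19  15   4   9  23  22   2   1 185 161 142 179 117  11  18   5   5 |   0   1   0   0   0   0  -2  -2   0  -3   2 233 244 303 322 329 289 283 277 291
160  17  17  18  17  16  18  19  15  16  18   7 184 172 169 177 171  12  10  17   9 |  -1  -2   0  -1   0   1   0  -6   1   1   5 226 229 221 312 320 282 283 267 278
162  16  14  17  15  16  20  16  19  19  18   8 183 178 182 177 187  16   5   9  10 |  -4  -2   1   0   3   2   1   2   0   2   1 213 212 296 303 309 272 271 268 276
164  18  17  18  20  16  18  14  20  17  20  36 183 173 178 185 173   5   6   6   3 |   2   0  -2  -1   0  -3  -1  -2  -2   3   4 205 202 283 297 290 276 274 275   7
166  18  17  17  16  17  17  16  18  17  17  35 183 172 185 167 182 126  56  12  10 |   3  -3   0  -2   0   0   1   0   0   0 185 196 190 276 283 277 277  -2  -2  -3
168  18  17  15  17  17  17  18  18  18  17  38 184 186 122  79  35  16  19  19  18 |   2   3   0   0   1   0  -2  -5  -1   2 176 188 180 174 273   2  -2  -1   4  -3
170  19  19  16  17  15  18  18  19  16  17  25 114   9  23  21  21  18  18  17  16 |  -1  -4   0  -4  -
[... 525 characters left out ...]
-4  -1   1   2  -1   0   0   1   0
178  15  18  19   1  22   4  29  40  40  41  35  27  13  53  58  10  18  16  18  16 |  -3  -1   0  -2   1  -1   0  -2  -1  -1   0  -2  -1  -2  -4   4   0   0   4 -1003
180  19   7   2  21   4  25  41  28   9   9  13   6   8  31  22  16  18  16  18  16 |   0   3   1   0  -2  -2   0   1  -1   0   0   2   1  -1  -2   0  -1   3  -4   0
182  43  33  12   8  17  41  34   2  14  14  22  10   5   5   5  18  15  19  19  19 |   0  -3  -3  -1   1   1   0   0   0   2   2  -1  -4   0  -1  -4  -1   2  -1   0
184  32  20  16  13  35  27  24  31   5  11   7   6  17  27  39  19  18  17  16  19 |   3   0   0  -4   1   3   6   2  -3   0  -1   1  -4   4  -1   0  -1  -4  -1  -4
```

```bash
python3 -m handwheel '[[0.04,0,0,0.012,0,0,0],[0.04,0,0,0.012,0,0,0],[0.04,0,0,0.012,0,0,0],[0.04,0,0,0,0,0,0],[0.04,0,0,0,0,0,0]]'; python3 to.py 512.5 14.5 48 3;python3 -m handwheel '[[0.03,0,0,0,0,0,0],[0.02,0,0,0,0,0,0],[0.012,0,0,0,0,0,0],[0.012,0,0,0,0,0,0]]' 10;python3 to.py 512.5 14.5 48 3
```

```text
time: 4.0
position: [0.5117, 0.0163, 0.0476]
tool_rot: [-2.163, -2.278, -0.0]
ft_force: [0.3, -0.5, -0.5]
grip_width: 0.459
grip_force: 0.0
t 4.00 turn [ -0.   0. 180.] flip turn z -0.0 then shift mm [ 1.8 -0.7 -0.4] | pos [511.7  16.3  47.6] q7 -0.18 w 39.9 gf 0.0 F [ 0.3 -0.5 -0.5]
time: 4.5
position: [0.5117, 0.016, 0.0477]
tool_rot: [2.163, 2.278, -0.0]
ft_force: [-0.8, 0.3, 0.5]
grip_width: 0.161
grip_force: 0.0
t 4.50 turn [ 0.  0. -0.] flip turn z 180.0 then shift mm [-1.6  0.7 -0.3] | pos [511.7  16.   47.7] q7 -0.18 w 14.0 gf 0.0 F [-0.8  0.3  0.5]
```

```bash
python3 -m handwheel '[[0.0,0,0,-0.03,0,0,0],[0.0,0,0,0,0,0,0]]'; python3 to.py 440 -90 20 3
```

```text
time: 4.75
position: [0.5135, 0.0162, 0.0795]
tool_rot: [2.161, 2.276, 0.004]
ft_force: [-0.2, -0.9, -0.6]
grip_width: 0.028
grip_force: 0.0
t 4.75 turn [ 0.2  0.1 -0. ] flip turn z 180.0 then shift mm [-102.2  -78.9   59.5] | pos [513.5  16.2  79.5] q7 -0.15 w 2.4 gf 0.0 F [-0.2 -0.9 -0.6]
```

```bash
python3 -m handwheel '[[0.0,-0.034,-0.026,0,0,0,0],[0.0,-0.034,-0.026,0,0,0,0],[0.0,-0.034,-0.026,0,0,0,0],[0.0,0,0,0.02,0,0,0],[0.0,0,0,0.02,0,0,0],[0.0,0,0,0.02,0,0,0],[0.0,0,0,0,0,0,0],[0.0,0,0,0,0,0,0]]'; python3 look.py scene 292 200 40 d2;python3 to.py 440 -90 20 3
```

```text
time: 5.75
position: [0.4393, -0.0897, 0.0179]
tool_rot: [2.163, 2.278, 0.0]
ft_force: [0.0, -1.6, -0.2]
grip_width: 0.007
grip_force: 0.0
[ 0.4396 -0.0899  0.0182] [ 0.889  0.099 -0.767  2.096  0.083  0.975  0.13 ] [[312.94494684 194.53711388]]
t 5.80 turn [ 0.1  0.  -0. ] flip turn z 180.0 then shift mm [-0.1  0.4 -1.8] | pos [439.6 -89.9  18.2] q7 0.13 w 0.6 gf 0.0 F [-0.2 -0.1  0.3]
```

View pics/d2.png

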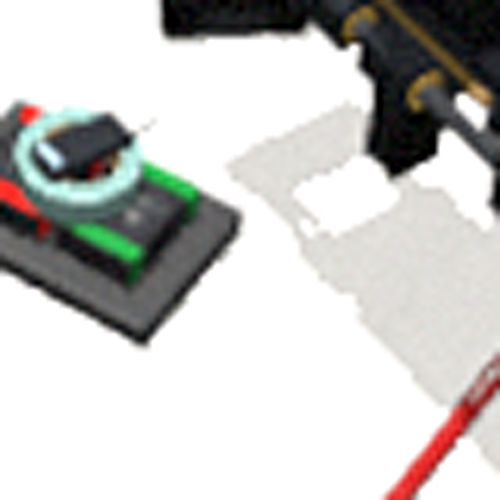

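```bash
python3 -m handwheel '[[0.0,0,0,0.01,0,0,0],[0.0,0,0,0.01,0,0,0],[0.0,0,0,0,0,0,0]]'; for i in 1 2 3 4; do python3 -m handwheel '[[0.0,0,0,0.004,0,0,0],[0.0,0,0,0,0,0,0]]' | grep -E 'posi|ft'; done
```

```text
time: 6.18
position: [0.438, -0.0895, -0.0034]
tool_rot: [-2.161, -2.277, 0.001]
ft_force: [0.5, 0.6, 0.5]
grip_width: 0.006
grip_force: 0.0
position: [0.4389, -0.0898, -0.0066]
ft_force: [-0.7, 0.3, 0.2]
position: [0.4388, -0.0898, -0.0106]
ft_force: [-0.0, -0.4, -0.5]
position: [0.4387, -0.0897, -0.0147]
ft_force: [-0.5, 0.2, 1.1]
position: [0.4387, -0.0897, -0.0187]
ft_force: [0.8, 0.4, -0.3]
```

```bash
for i in 1 2 3; do python3 -m handwheel '[[0.0,0,0,0.002,0,0,0],[0.0,0,0,0,0,0,0]]' | grep -E 'posi|ft'; done
```

```text
position: [0.4389, -0.0898, -0.0205]
ft_force: [0.2, 0.2, -0.2]
position: [0.4389, -0.0898, -0.0225]
ft_force: [0.1, -0.3, -0.4]
position: [0.4389, -0.0898, -0.0245]
ft_force: [0.8, 0.2, 0.1]
```

```bash
for i in 1 2; do python3 -m handwheel '[[0.0,0,0,0.002,0,0,0],[0.0,0,0,0,0,0,0]]' | grep -E 'posi|ft'; done
```

```text
position: [0.4389, -0.0898, -0.0265]
ft_force: [0.1, 0.1, -0.3]
position: [0.4389, -0.0898, -0.0285]
ft_force: [0.2, -0.0, -0.1]
```

```bash
for i in 1 2 3; do python3 -m handwheel '[[0.0,0,0,0.002,0,0,0],[0.0,0,0,0,0,0,0]]' | grep -E 'posi|ft'; done
```

```text
position: [0.4388, -0.0898, -0.0305]
ft_force: [-0.5, 0.7, -0.1]
position: [0.4388, -0.0898, -0.0325]
ft_force: [-0.2, -0.8, -0.3]
position: [0.4389, -0.0898, -0.0345]
ft_force: [0.6, -0.2, -1.2]
```

```bash
for i in 1 2; do python3 -m handwheel '[[0.0,0,0,0.0015,0,0,0],[0.0,0,0,0,0,0,0]]' | grep -E 'posi|ft'; done
```

```text
position: [0.4389, -0.0898, -0.036]
ft_force: [0.2, 0.4, 0.1]
position: [0.4389, -0.0898, -0.0375]
ft_force: [0.1, -0.4, -0.2]
```

```bash
for i in 1 2; do python3 -m handwheel '[[0.0,0,0,0.0015,0,0,0],[0.0,0,0,0,0,0,0]]' | grep -E 'posi|ft'; done;  python3 look.py scene 312 195 40 d3
```

```text
position: [0.4389, -0.0898, -0.039]
ft_force: [0.1, 0.2, -0.7]
position: [0.4391, -0.0898, -0.0394]
ft_force: [-3.7, 1.4, 11.0]
[ 0.4391 -0.0899 -0.0394] [ 0.847  0.211 -0.746  2.139  0.19   0.857  0.039] [[310.31803604 208.60668964]]
```

View pics/d3.png

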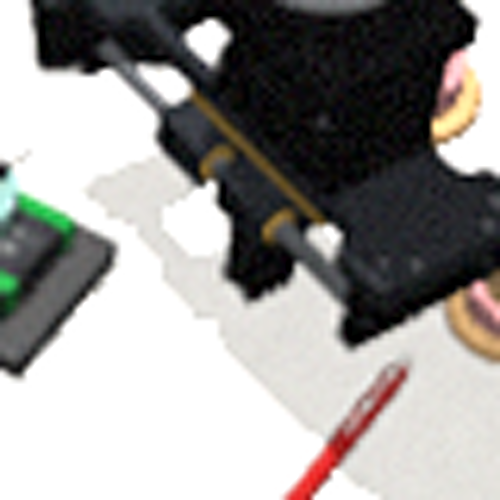

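Fingertips touch the desk at a reported z of −39.3 mm (d3: tip at about (245,295) in the crop, on the desk). The true tip therefore sits 39 mm above the reported TCP, and I'll apply that offset.

```bash
sed -i "s/R=Ro.from/s['position'][2]+=.0393;R=Ro.from/" to.py; python3 -m handwheel '[[0.0,0,0,-0.03,0,0,0],[0.0,0,0,-0.03,0,0,0],[0.02,0,0,-0.03,0,0,0],[0.04,0,0,0,0,0,0]]' | head -2; python3 to.py 512.5 14.5 70 3
```

```text
time: 10.72
position: [0.4411, -0.0905, 0.0517]
t 10.72 turn [  0.3  -0.4 180. ] flip turn z -0.0 then shift mm [-101.1  -76.8   21. ] | pos [441.1 -90.5  91. ] q7 0.17 w 13.3 gf 0.0 F [ 0.3 -0.2  0.5]
```

```bash
sed -i "s/if (d+y-a\[3\])%360>90/if np.cos(np.radians(d+y-a[3]))<0/" to.py; python3 -m handwheel '[[0.04,0.034,0.0255,0,0,0,0],[0.04,0.034,0.0255,0,0,0,0],[0.04,0.034,0.0255,0,0,0,0],[0.04,0,0,0.02,0,0,0],[0.04,0,0,0,0,0,0],[0.04,0,0,0,0,0,0]]' | head -2; python3 to.py 512.5 14.5 48 3
```

```text
time: 11.48
position: [0.5092, 0.0148, 0.029]
t 11.47 turn [-0.1  0.  -0.1] flip turn z 179.9 then shift mm [-0.4  3.3 20.3] | pos [509.2  14.8  68.3] q7 -0.21 w 39.6 gf 0.0 F [-0.2  0.  -0.2]
```

```bash
python3 -m handwheel '[[0.04,0,0.002,0.01,0,0,0],[0.04,0,0,0.01,0,0,0],[0.04,0,0,0,0,0,0]]' | grep -E 'posi|ft'; python3 -m handwheel '[[0.015,0,0,0,0,0,0],[0.01,0,0,0,0,0,0],[0.01,0,0,0,0,0,0],[0.01,0,0,0,0,0,0]]' 10;python3 to.py 495 367 100 -2
```

```text
position: [0.5111, 0.0158, 0.0086]
ft_force: [-0.3, -0.6, 0.3]
time: 12.35
position: [0.5124, 0.0162, 0.0099]
tool_rot: [2.163, 2.278, 0.0]
ft_force: [0.7, 0.6, 0.4]
grip_width: 0.205
grip_force: 10.0
t 12.35 turn [0. 0. 5.] flip turn z -175.0 then shift mm [350.  -29.6 -50.8] | pos [512.4  16.2  49.2] q7 -0.24 w 17.9 gf 10.0 F [0.7 0.6 0.4]
```

```bash
python3 -m handwheel '[[0.01,0,0,-0.02,0,0,0],[0.01,0,0,-0.03,0,0,5],[0.01,0.05,-0.004,0,0,0,0],[0.01,0.05,-0.004,0,0,0,0],[0.01,0.05,-0.004,0,0,0,0],[0.01,0.05,-0.004,0,0,0,0],[0.01,0.05,-0.004,0,0,0,0],[0.01,0.05,-0.004,0,0,0,0],[0.01,0.05,-0.004,0,0,0,0],[0.01,0,0,0,0,0,0],[0.01,0,0,0,0,0,0]]';python3 to.py 494 373 8.7 -2
```

```text
time: 13.72
position: [0.4969, 0.3665, 0.0603]
tool_rot: [2.26, 2.181, 0.0]
ft_force: [0.8, 0.3, -0.4]
grip_width: 0.203
grip_force: 10.0
t 13.72 turn [ 0.  0. -0.] flip turn z 180.0 then shift mm [ 6.4 -3.1 90.9] | pos [496.9 366.5  99.6] q7 -1.01 w 17.7 gf 10.0 F [ 0.8  0.3 -0.4]
```

```bash
python3 -m handwheel '[[0.01,0.006,-0.003,0.03,0,0,0],[0.01,0,0,0.03,0,0,0],[0.01,0,0,0.02,0,0,0],[0.01,0,0,0.0,0,0,0]]' | grep -E 'posi|ft'; python3 to.py 494 373 8.7 -2
```

```text
position: [0.4936, 0.3707, -0.0216]
ft_force: [0.2, 0.1, -0.1]
t 14.22 turn [-0.1  0.1 -0.1] flip turn z 179.9 then shift mm [2.3 0.3 9. ] | pos [493.6 370.7  17.7] q7 -1.07 w 17.7 gf 10.0 F [ 0.2  0.1 -0.1]
```

```bash
python3 -m handwheel '[[0.01,0.002,0,0.005,0,0,0],[0.01,0,0,0.004,0,0,0],[0.01,0,0,0,0,0,0]]' | grep -E 'posi|ft'; python3 -m handwheel '[[0.036,0,0,0,0,0,0],[0.036,0,0,0,0,0,0],[0.036,0,0,-0.02,0,0,0],[0.07,0,0,-0.05,0,0,0],[0.07,0,0,-0.05,0,0,0],[0.07,0,0,0,0,0,0]]' | grep -E 'posi|ft'
cat > two.py <<'E'
from h import *
import sys
x,y,z,r=map(float,sys.argv[1:5]);r=int(r);o=[]
for n,k in(('top',2),('scene',1.3)):
    im,d=ctrl.get_image(n);np.savez(n+'L.npz',im=im,d=d);u,v=proj(n,[x,y,z])[0].astype(int);print(n,'crop origin',u-r,v-r,'px scale',400/(2*r))
    o.append(cv2.resize(cv2.convertScaleAbs(im[v-r:v+r,u-r:u+r],alpha=k),(400,400),interpolation=cv2.INTER_CUBIC))
cv2.imwrite(f'pics/{sys.argv[5]}.png',np.hstack(o))
E
python3 two.py .511 .017 .04 22 p2
python3 - <<'E'
from h import *
a=cv2.imread('pics/p2.png');o=[]
for n,k in(('top',2),('scene',1.3)):
    im=np.load(n+'L.npz')['im'];u,v=proj(n,[.493,.367,.01])[0].astype(int);o.append(cv2.resize(cv2.convertScaleAbs(im[v-25:v+25,u-25:u+25],alpha=k),(200,200)))
cv2.imwrite('pics/p2b.png',np.vstack([a,np.hstack(o+[np.zeros((200,400,3),np.uint8)])]))
E
```

```text
position: [0.4939, 0.3751, -0.0292]
ft_force: [0.1, 0.6, 0.3]
position: [0.4962, 0.3781, 0.0969]
ft_force: [0.2, -0.2, 0.2]
top crop origin 254 174 px scale 9.090909090909092
scene crop origin 241 163 px scale 9.090909090909092
```

View pics/p2b.png

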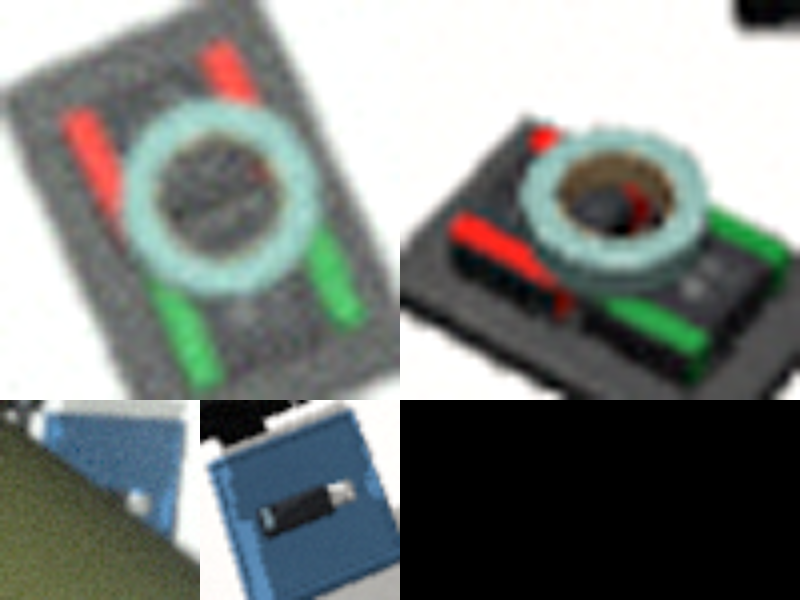

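The stick lies flat in the dish (lower scene crop, (310,505)). The roll is uncovered, centred at about (220,197) in the top crop.

```bash
python3 - <<'E'
from h import *
for n in('top','scene'):
    im=np.load(n+'L.npz')['im'];h=cv2.cvtColor(im,cv2.COLOR_BGR2HSV).astype(int)
    u,v=proj(n,[.512,.015,.045])[0].astype(int);b=box(n,im.shape,(u,v),18)
    m=b&(h[...,0]>78)&(h[...,0]<100)&(h[...,1]>30)&(h[...,2]>(60 if n=='top' else 130))
    print(n,rect(n,m,.045),m.sum())
    if n=='scene': # hole top rim: inner contour
        pass
E
python3 to.py 511 14 80 26
```

```text
top [513.1  12.2  50.6  50.1   1.3] 200
scene [510.8  13.   48.1  47.6  60.7] 99
t 15.45 turn [  0.1  -0.  -28. ] flip turn z 152.0 then shift mm [-332.1 -143.3   51.4] | pos [494.2 375.3 131.4] q7 -1.01 w 65.1 gf 0.0 F [-0.1 -0.  -0.4]
```

```bash
python3 to.py 512 12.6 70 -2;  python3 -m handwheel '[[0.075,-0.06,0,0,0,0,0],[0.075,-0.06,0,0,0,0,0],[0.075,-0.06,0,0,0,0,0],[0.075,-0.06,0,0,0,0,0],[0.075,-0.06,0,0,0,0,0],[0.075,-0.06,0,0.03,0,0,0],[0.075,0,0,0.03,0,0,0],[0.075,0,0,0,0,0,0]]' | grep -E 'posi|ft';python3 to.py 512 12.6 34.5 -2
```

```text
t 15.45 turn [ 0.1 -0.  -0. ] flip turn z 180.0 then shift mm [-361.9   30.4   61.4] | pos [494.2 375.3 131.4] q7 -1.01 w 65.1 gf 0.0 F [-0.1 -0.  -0.4]
position: [0.478, 0.0188, 0.0302]
ft_force: [0.4, -0.3, 0.6]
t 16.45 turn [-0.4 -0.1 -0.1] flip turn z 179.9 then shift mm [-5.  34.2 35. ] | pos [478.   18.8  69.5] q7 -0.26 w 74.7 gf 0.0 F [ 0.4 -0.3  0.6]
```

```bash
python3 -m handwheel '[[0.075,-0.005,0.034,0,0,0,0],[0.075,0,0,0,0,0,0],[0.075,0,0,0.02,0,0,0],[0.075,0,0,0.013,0,0,0],[0.075,0,0,0,0,0,0]]' | grep -E 'posi|ft';python3 to.py 512 12.6 34.5 -2
```

```text
position: [0.5129, 0.0134, -0.002]
ft_force: [0.5, -0.7, -0.0]
t 17.07 turn [-0.2  0.   0. ] flip turn z -180.0 then shift mm [-0.9 -0.8  2.8] | pos [512.9  13.4  37.3] q7 -0.34 w 74.8 gf 0.0 F [ 0.5 -0.7 -0. ]
```

```bash
python3 -m handwheel '[[0.06,0,0,0.002,0,0,0],[0.05,0,0,0,0,0,0],[0.045,0,0,0,0,0,0],[0.045,0,0,0,0,0,0],[0.045,0,0,0,0,0,0]]' 10| grep -E 'posi|ft|grip';python3 to.py 498 -207.5 75 -2
```

```text
position: [0.5153, 0.0131, -0.002]
ft_force: [-0.0, 0.8, 1.9]
grip_width: 0.588
grip_force: 10.0
t 17.70 turn [ 0.  0. -0.] flip turn z 180.0 then shift mm [-221.    -9.6  -37.7] | pos [515.3  13.1  37.3] q7 -0.34 w 51.1 gf 10.0 F [-0.   0.8  1.9]
```

```bash
python3 -m handwheel '[[0.045,0,0,-0.03,0,0,0],[0.045,0,0,-0.03,0,0,0],[0.045,-0.0555,-0.0025,0,0,0,0],[0.045,-0.0555,-0.0025,0,0,0,0],[0.045,-0.0555,-0.0025,0,0,0,0],[0.045,-0.0555,-0.0025,0,0,0,0],[0.045,0,0,0,0,0,0],[0.045,0,0,0,0,0,0]]' | grep -E 'posi|ft|grip';python3 to.py 498 -207.5 75 -2;python3 to.py 498 -207.5 75 -2
```

```text
position: [0.4972, -0.2077, 0.0575]
ft_force: [-0.5, 0.5, -1.6]
grip_width: 0.585
grip_force: 10.0
t 18.70 turn [-0.  -0.1 -0. ] flip turn z 180.0 then shift mm [ 0.2  0.8 21.8] | pos [ 497.2 -207.7   96.8] q7 0.16 w 50.9 gf 10.0 F [-0.5  0.5 -1.6]
t 18.70 turn [-0.  -0.1 -0. ] flip turn z 180.0 then shift mm [ 0.2  0.8 21.8] | pos [ 497.2 -207.7   96.8] q7 0.16 w 50.9 gf 10.0 F [-0.5  0.5 -1.6]
```

```bash
python3 -m handwheel '[[0.045,0,0.001,0.02,0,0,0],[0.045,0,0,0.018,0,0,0],[0.045,0,0,0,0,0,0]]' | grep -E 'posi|ft'; for i in 1 2; do python3 -m handwheel '[[0.045,0,0,0.006,0,0,0],[0.045,0,0,0.006,0,0,0],[0.045,0,0,0,0,0,0]]' | grep -E 'posi|ft'; done
```

```text
position: [0.4964, -0.2067, 0.0172]
ft_force: [0.2, 0.1, -0.1]
position: [0.4979, -0.2083, 0.0073]
ft_force: [-0.1, 0.1, -0.6]
position: [0.4976, -0.2082, -0.005]
ft_force: [-0.5, -0.1, -0.8]
```

```bash
python3 -m handwheel '[[0.045,0,0,0.002,0,0,0],[0.045,0,0,0.001,0,0,0],[0.045,0,0,0,0,0,0]]' | grep -E 'posi|ft';python3 -m handwheel '[[0.065,0,0,0,0,0,0],[0.075,0,0,0,0,0,0],[0.075,0,0,-0.03,0,0,0],[0.075,0,0,-0.05,0,0,0],[0.075,0.05,0.03,-0.02,0,0,0],[0.075,0.05,0.03,0,0,0,0],[0.075,0.05,-0.03,0,0,0,0],[0.075,0.05,-0.03,0,0,0,0],[0.075,0.05,0,0,0,0,0],[0.075,0.05,0,0,0,0,0],[0.075,0.05,0,0,0,0,0]]' | grep -E 'posi|ft'; python3 -m handwheel '[[0.075,0.05,0,0,0,0,0],[0.075,0,0,0,0,0,0]]' | grep posi
python3 two.py .511 .017 .04 22 p3
python3 - <<'E'
from h import *
a=cv2.imread('pics/p3.png');o=[]
for n,k in(('top',2),('scene',1.3)):
    im=np.load(n+'L.npz')['im'];u,v=proj(n,[.498,-.207,.03])[0].astype(int);o.append(cv2.resize(cv2.convertScaleAbs(im[v-25:v+25,u-25:u+25],alpha=k),(200,200)))
cv2.imwrite('pics/p3b.png',np.vstack([a,np.hstack(o+[np.zeros((200,400,3),np.uint8)])]))
for n in('top','scene'):
    im=np.load(n+'L.npz')['im'];h=cv2.cvtColor(im,cv2.COLOR_BGR2HSV).astype(int)
    u,v=proj(n,[.498,-.207,.04])[0].astype(int);b=box(n,im.shape,(u,v),20)
    m=b&(h[...,0]>78)&(h[...,0]<100)&(h[...,1]>30)&(h[...,2]>(60 if n=='top' else 130));print(n,rect(n,m,.04))
E
```

```text
position: [0.4982, -0.2085, -0.0071]
ft_force: [-0.4, 0.8, 1.4]
position: [0.5106, 0.1426, 0.0929]
ft_force: [1.3, -0.2, 1.2]
position: [0.511, 0.1971, 0.093]
top crop origin 254 174 px scale 9.090909090909092
scene crop origin 241 163 px scale 9.090909090909092
top [ 499.2 -206.7   51.4   46.8  -72.6]
scene [ 495.8 -205.7   48.2   43.    49.1]
```

View pics/p3b.png

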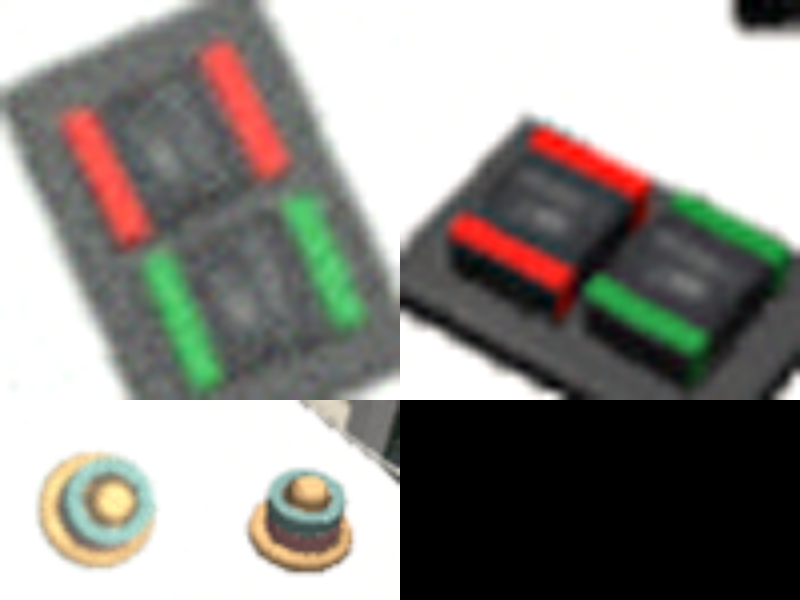

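The roll is on the post over the pink one. Both batteries are fully visible, with bands at top-crop red (105,175)/(245,110) and green (180,320)/(322,260).

```bash
python3 - <<'E'
from h import *
from m import cen
for n in('top','scene'):
    im=np.load(n+'L.npz')['im'];h=cv2.cvtColor(im,cv2.COLOR_BGR2HSV).astype(int);H,S,V=h[...,0],h[...,1],h[...,2]
    u,v=proj(n,[.511,.017,.03])[0].astype(int);b=box(n,im.shape,(u,v),26)
    v0=0 if n=='top' else 120
    for k,m in(('red',((H<8)|(H>172))&(S>110)),('green',(H>50)&(H<80)&(S>100))):
        c=cen(n,b&m&(V>v0*(1 if k=='red' else .8)),.03);print(n,k,c)
        if len(c)==2: p,q=np.array(c[0][1:]),np.array(c[1][1:]);print((p+q)/2,np.linalg.norm(p-q),np.degrees(np.arctan2(*(p-q)[::-1]))%180)
E
python3 to.py 530 25 80 -64
```

```text
top red [(np.int32(66), np.float64(538.8), np.float64(6.9)), (np.int32(70), np.float64(520.4), np.float64(43.4))]
[529.6   25.15] 40.87554280985145 116.75311104718374
top green [(np.int32(54), np.float64(499.1), np.float64(-14.8)), (np.int32(59), np.float64(482.1), np.float64(22.6))]
[490.6   3.9] 41.08235631022155 114.44395478041652
scene red [(np.int32(38), np.float64(536.3), np.float64(6.7)), (np.int32(39), np.float64(517.6), np.float64(42.4))]
[526.95  24.55] 40.30111660984094 117.64597536373859
scene green [(np.int32(23), np.float64(495.1), np.float64(-15.9)), (np.int32(29), np.float64(480.3), np.float64(21.9))]
[487.7   3. ] 40.59408823954542 111.38205170855187
t 21.93 turn [-0.   0.  62.1] flip turn z -117.9 then shift mm [-56.9 157.5  51.7] | pos [512.  191.5 131.7] q7 -0.65 w 74.8 gf 0.0 F [ 1.  -0.3  0.2]
```

```bash
python3 -m handwheel '[[0.075,0,0,0,0,0,10.4],[0.075,0,0,0,0,0,10.4],[0.075,0,0,0,0,0,10.4],[0.075,0,0,0,0,0,10.4],[0.075,0,0,0,0,0,10.4],[0.075,0,0,0,0,0,9.6],[0.075,-0.019,0.0525,0,0,0,0],[0.075,-0.019,0.0525,0,0,0,0],[0.075,-0.019,0.0525,0.03,0,0,0],[0.075,0,0,0.02,0,0,0],[0.075,0,0,0,0,0,0],[0.075,0,0,0,0,0,0]]' 20| grep posi; python3 to.py 529.3 25 17 -63.5
```

```text
position: [0.5316, 0.0257, 0.0439]
t 23.43 turn [ 0.  -0.1 -0.1] flip turn z 179.9 then shift mm [-2.3 -0.4 66.2] | pos [531.6  25.7  83.2] q7 -1.36 w 74.7 gf 0.0 F [ 0.2 -0.1  0.9]
```

```bash
python3 -m handwheel '[[0.075,-0.002,0,0.03,0,0,0],[0.075,0,0,0.025,0,0,0],[0.075,0,0,0,0,0,0],[0.075,0,0,0,0,0,0]]' | grep -E 'posi|ft'; python3 to.py 529.3 25 17 -63.5
```

```text
position: [0.5306, 0.0254, -0.0104]
ft_force: [0.5, 0.6, -0.2]
t 23.93 turn [ 0.1 -0.1 -0.1] flip turn z 179.9 then shift mm [-1.3 -0.3 11.9] | pos [530.6  25.4  28.9] q7 -1.40 w 74.8 gf 0.0 F [ 0.5  0.6 -0.2]
```

```bash
python3 -m handwheel '[[0.075,-0.001,0,0.006,0,0,0],[0.075,0,0,0.005,0,0,0],[0.065,0,0,0,0,0,0],[0.045,0,0,0,0,0,0],[0.045,0,0,0,0,0,0],[0.045,0,0,0,0,0,0],[0.045,0,0,0,0,0,0]]' | grep -E 'posi|ft|grip'; python3 to.py 529.3 25 75 -63.5;  python3 to.py 550 -90 75 -26
```

```text
position: [0.5286, 0.0244, -0.0228]
ft_force: [0.3, -0.1, 0.5]
grip_width: 0.595
grip_force: 20.0
t 24.80 turn [ 0.  -0.  -0.1] flip turn z 179.9 then shift mm [  0.9  -0.3 -58.5] | pos [528.6  24.4  16.5] q7 -1.41 w 51.7 gf 20.0 F [ 0.3 -0.1  0.5]
t 24.80 turn [  0.   -0.  -37.6] flip turn z 142.4 then shift mm [-93.4  69.4 -58.5] | pos [528.6  24.4  16.5] q7 -1.41 w 51.7 gf 20.0 F [ 0.3 -0.1  0.5]
```

```bash
python3 -m handwheel '[[0.045,0,0,-0.03,0,0,0],[0.045,0,0,-0.028,0,0,-9.4],[0.045,0,0,0,0,0,-9.4],[0.045,0,0,0,0,0,-9.4],[0.045,0,0,0,0,0,-9.4],[0.045,-0.047,0.035,0,0,0,0],[0.045,-0.047,0.035,0,0,0,0],[0.045,0,0,0,0,0,0],[0.045,0,0,0,0,0,0]]' | grep -E 'posi|ft|grip'; python3 to.py 614.5 -122.5 56 -26
```

```text
position: [0.5498, -0.0904, 0.0349]
ft_force: [0.1, 0.0, 0.4]
grip_width: 0.595
grip_force: 20.0
t 25.93 turn [-0.  -0.  -0.1] flip turn z 179.9 then shift mm [-0.5 72.2 18.2] | pos [549.8 -90.4  74.2] q7 -0.53 w 51.8 gf 20.0 F [0.1 0.  0.4]
```

```bash
python3 -m handwheel '[[0.045,0,0.0365,0.009,0,0,0],[0.045,0,0.0365,0.009,0,0,0],[0.045,0,0,0,0,0,0],[0.045,0,0,0,0,0,0]]' | grep -E 'posi|ft|grip'; python3 to.py 615 -123.2 36 -26
```

```text
position: [0.6151, -0.1204, 0.017]
ft_force: [-0.6, 0.4, 0.2]
grip_width: 0.595
grip_force: 20.0
t 26.43 turn [-0.1 -0.   0.1] flip turn z -179.9 then shift mm [-2.6  1.1 20.3] | pos [ 615.1 -120.4   56.3] q7 -0.54 w 51.7 gf 20.0 F [-0.6  0.4  0.2]
```

```bash
python3 -m handwheel '[[0.045,-0.0025,0.001,0.006,0,0,0],[0.045,0,0,0.005,0,0,0],[0.045,0,0,0,0,0,0]]' | grep -E 'posi|ft'; for i in 1 2 ; do python3 -m handwheel '[[0.045,0,0,0.0025,0,0,0],[0.045,0,0,0,0,0,0]]' | grep -E 'posi|ft'; done; python3 to.py 615 -123.2 34 -26
```

```text
position: [0.6147, -0.1255, 0.0056]
ft_force: [-0.6, 0.5, -1.2]
position: [0.6154, -0.1256, 0.0035]
ft_force: [0.8, -0.3, 0.1]
position: [0.6153, -0.1255, 0.0009]
ft_force: [-0.1, 0.5, -0.6]
t 27.30 turn [-0.  0. -0.] flip turn z 180.0 then shift mm [ 2.  -1.3  6.2] | pos [ 615.3 -125.5   40.2] q7 -0.55 w 51.4 gf 20.0 F [-0.1  0.5 -0.6]
```

```bash
python3 -m handwheel '[[0.045,0.0015,-0.001,0.0015,0,0,0],[0.045,0,0,0.0015,0,0,0],[0.045,0,0,0,0,0,0]]' | grep -E 'posi|ft'; for i in 1 2 ; do python3 -m handwheel '[[0.045,0,0,0.002,0,0,0],[0.045,0,0,0,0,0,0]]' | grep -E 'posi|ft'; done; python3 to.py 615 -123.2 34 -26
```

```text
position: [0.6152, -0.1234, -0.002]
ft_force: [0.3, 0.4, -0.2]
position: [0.6154, -0.1235, -0.0031]
ft_force: [-2.9, 1.0, 5.8]
position: [0.6148, -0.1235, -0.0058]
ft_force: [-3.0, 2.0, 2.2]
t 28.18 turn [-0.  0.  0.] flip turn z -180.0 then shift mm [ 0.4  0.1 -0.5] | pos [ 614.8 -123.5   33.5] q7 -0.55 w 51.7 gf 20.0 F [-3.   2.   2.2]
```

```bash
python3 -m handwheel '[[0.045,0,-0.001,0,0,0,0],[0.045,0,0,0.001,0,0,0],[0.045,0,0,0,0,0,0]]' | grep -E 'posi|ft';python3 -m handwheel '[[0.06,0,0,0,0,0,0],[0.072,0,0,0,0,0,0],[0.072,0,0,0,0,0,0],[0.072,0,0,-0.01,0,0,0],[0.072,0,0,-0.01,0,0,0],[0.03,0,-0.05,-0.01,0,0,0],[0.0,0,-0.05,-0.01,0,0,0],[0.0,0,-0.04,-0.03,0,0,0],[0,0,-0.02,0,0,0,0],[0,0,0,0,0,0,0]]' | grep -E 'posi|ft'
python3 to.py 614.5 -123 60 -20
python3 two.py .615 -.123 .04 25 c1
```

```text
position: [0.6143, -0.1234, -0.007]
ft_force: [-0.8, 1.0, 1.5]
position: [0.4704, -0.0532, 0.0641]
ft_force: [0.3, -0.5, -0.3]
t 29.80 turn [ 0.1  0.1 -6. ] flip turn z 174.0 then shift mm [-16.3 159.3  43.4] | pos [470.4 -53.2 103.4] q7 -0.46 w 29.9 gf 0.0 F [ 0.3 -0.5 -0.3]
top crop origin 309 130 px scale 8.0
scene crop origin 262 118 px scale 8.0
```

View pics/c1.png

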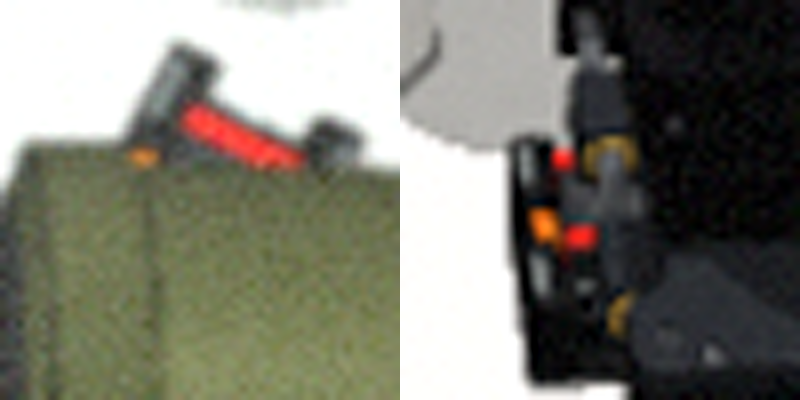

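The battery sits level in the charger mouth, red band between the posts at top crop (240,135). Now the press with shut fingers, yawed away from the mug and staying low under the lamp.

```bash
python3 -m handwheel '[[0,0,0,0.02,0,0,-6.5],[0,0,0,0.02,0,0,-6.5],[0,0,0,0,0,0,0]]' | grep -E 'posi'; python3 to.py 611.5 -121.5 54 -13
```

```text
position: [0.4699, -0.0529, 0.0217]
t 30.27 turn [-0.2 -0.1 -0.1] flip turn z 179.9 then shift mm [-35.  153.4   7. ] | pos [469.9 -52.9  61. ] q7 -0.29 w 1.1 gf 0.0 F [-0.3 -0.5 -0.1]
```

```bash
python3 -m handwheel '[[0,-0.011,0.05,0.002,0,0,0],[0,-0.012,0.05,0.002,0,0,0],[0,-0.012,0.05,0.002,0,0,0],[0,0,0.003,0,0,0,0],[0,0,0,0,0,0,0],[0,0,0,0,0,0,0]]' 40 | grep -E 'posi|ft'; python3 to.py 611.5 -121.5 47 -13
```

```text
position: [0.6111, -0.1209, 0.0175]
ft_force: [0.2, 0.4, 0.3]
t 31.02 turn [-0.  0.  0.] flip turn z -180.0 then shift mm [-0.5  0.5  9.8] | pos [ 611.1 -120.9   56.8] q7 -0.33 w 0.4 gf 0.0 F [0.2 0.4 0.3]
```

```bash
python3 -m handwheel '[[0,0,0,0.005,0,0,0],[0,0,0,0.004,0,0,0],[0,0,0,0,0,0,0]]' | grep -E 'posi|ft'; for i in 1 2 3 4; do python3 -m handwheel '[[0,0,0,0.0025,0,0,0],[0,0,0,0,0,0,0]]' | grep -E 'posi|ft'; done
```

```text
position: [0.6112, -0.1217, 0.0078]
ft_force: [0.2, -1.1, 0.2]
position: [0.6118, -0.1218, 0.0058]
ft_force: [-1.1, -0.5, 2.3]
position: [0.6118, -0.1217, 0.0036]
ft_force: [-2.1, -0.7, 5.4]
position: [0.612, -0.1217, 0.0014]
ft_force: [-1.1, 0.9, 4.6]
position: [0.612, -0.1217, -0.0018]
ft_force: [0.2, -0.6, 3.5]
```

```bash
for i in 1 2 3 4 5; do python3 -m handwheel '[[0,0,0,0.0025,0,0,0],[0,0,0,0,0,0,0]]' | grep -E 'posi|ft'; done
```

```text
position: [0.612, -0.1217, -0.0045]
ft_force: [-0.4, 0.6, 3.2]
position: [0.612, -0.1217, -0.0069]
ft_force: [-0.7, -0.5, 3.8]
position: [0.612, -0.1217, -0.0093]
ft_force: [-0.8, -0.3, 4.2]
position: [0.612, -0.1217, -0.0118]
ft_force: [-0.8, -0.0, 3.4]
position: [0.612, -0.1217, -0.0142]
ft_force: [-1.3, -0.2, 5.6]
```

```bash
for i in 1 2 ; do python3 -m handwheel '[[0,0,0,0.0015,0,0,0],[0,0,0,0,0,0,0]]' | grep -E 'posi|ft'; done
```

```text
position: [0.612, -0.1217, -0.0158]
ft_force: [-0.4, -0.6, 5.1]
position: [0.612, -0.1217, -0.0168]
ft_force: [-1.4, 0.8, 6.5]
```

```bash
for i in 1 2 ; do python3 -m handwheel '[[0,0,0,0.0008,0,0,0],[0,0,0,0,0,0,0]]' | grep -E 'posi|ft'; done; python3 to.py 611.5 -121.5 22 -13
```

```text
position: [0.612, -0.1217, -0.0168]
ft_force: [-3.6, 0.4, 12.1]
position: [0.612, -0.1217, -0.0169]
ft_force: [-5.1, 1.6, 16.9]
t 34.65 turn [ 0.   0.1 -0. ] flip turn z 180.0 then shift mm [ 0.1 -0.5  0.4] | pos [ 612.  -121.7   22.4] q7 -0.35 w 0.4 gf 8.3 F [-5.1  1.6 16.9]
```

```bash
python3 -m handwheel '[[0,0,0,-0.015,0,0,0],[0,0,0,-0.015,0,0,0],[0,0.012,-0.05,-0.01,0,0,0],[0,0.012,-0.05,-0.03,0,0,0],[0.03,0,-0.0,-0.03,0,0,-10],[0.06,0,0,0,0,0,-10],[0.06,0,0,0,0,0,-10],[0.06,0,0,0,0,0,-9],[0.06,0,0,0,0,0,0]]' | grep -E 'posi|ft'; python3 to.py 490 3.7 60 25.9
python3 - <<'E'
from h import *
from m import cen
im,d=ctrl.get_image('scene');np.savez('sceneL.npz',im=im,d=d)
h=cv2.cvtColor(im,cv2.COLOR_BGR2HSV).astype(int);u,v=proj('scene',[.615,-.123,.03])[0].astype(int)
print('red z24.5',cen('scene',box('scene',im.shape,(u,v),25)&((h[...,0]<8)|(h[...,0]>172))&(h[...,1]>120)&(h[...,2]>90),.0245))
print('orange',cen('scene',box('scene',im.shape,(u,v),25)&(h[...,0]>8)&(h[...,0]<20)&(h[...,1]>140),.031))
E
```

```text
position: [0.5196, -0.0757, 0.0811]
ft_force: [-0.6, -0.1, 0.7]
t 35.77 turn [-0. -0. -0.] flip turn z 180.0 then shift mm [84.4  8.1 60.4] | pos [519.6 -75.7 120.4] q7 0.38 w 42.5 gf 0.0 F [-0.6 -0.1  0.7]
red z24.5 [(np.int32(8), np.float64(625.3), np.float64(-144.4)), (np.int32(35), np.float64(593.8), np.float64(-117.0))]
orange [(np.int32(35), np.float64(603.2), np.float64(-142.9)), (np.int32(23), np.float64(622.5), np.float64(-104.5))]
```

```bash
python3 -m handwheel '[[0.06,0.042,0.004,0.02,0,0,0],[0.06,0.042,0.004,0.02,0,0,0],[0.06,0,0,0.02,0,0,0],[0.06,0,0,0.02,0,0,0],[0.06,0,0,0,0,0,0],[0.06,0,0,0,0,0,0]]' 20 | grep -E 'posi|ft'; python3 to.py 490 3.7 23.8 25.9
```

```text
position: [0.4908, 0.0026, 0.0012]
ft_force: [0.6, -0.0, 0.9]
t 36.58 turn [ 0. -0. -0.] flip turn z 180.0 then shift mm [ 1.3 -0.2 16.7] | pos [490.8   2.6  40.5] q7 0.17 w 60.2 gf 0.0 F [ 0.6 -0.   0.9]
```

```bash
python3 -m handwheel '[[0.06,0.001,0,0.01,0,0,0],[0.06,0,0,0.0065,0,0,0],[0.045,0,0,0,0,0,0],[0.03,0,0,0,0,0,0],[0.03,0,0,0,0,0,0],[0.03,0,0,0,0,0,0]]' 20 | grep -E 'posi|ft|grip'; python3 to.py 627.5 234.5 60 64
```

```text
position: [0.4899, 0.0041, -0.0153]
ft_force: [0.3, 0.7, 0.3]
grip_width: 0.41
grip_force: 19.9
t 37.33 turn [  0.   0. -38.] flip turn z 142.0 then shift mm [-22.7 267.3 -36. ] | pos [489.9   4.1  24. ] q7 0.14 w 35.6 gf 19.9 F [0.3 0.7 0.3]
```

```bash
python3 -m handwheel '[[0.03,0,0,-0.025,0,0,0],[0.03,0,0,-0.025,0,0,-9.5],[0.03,0,0,0,0,0,-9.5],[0.03,0,0,0,0,0,-9.5],[0.03,0,0,0,0,0,-9.5],[0.03,-0.004,0.053,0,0,0,0],[0.03,-0.004,0.053,0,0,0,0],[0.03,-0.005,0.053,0,0,0,0],[0.03,-0.005,0.053,0,0,0,0],[0.03,-0.005,0.053,0,0,0,0],[0.03,0,0,0,0,0,0],[0.03,0,0,0,0,0,0]]' | grep -E 'posi|ft|grip'; python3 to.py 627.5 234.5 30 64
```

```text
position: [0.6262, 0.2317, 0.0339]
ft_force: [-0.0, -0.7, -0.9]
grip_width: 0.411
grip_force: 19.9
t 38.83 turn [-0.1 -0.  -0. ] flip turn z 180.0 then shift mm [ 0.1  3.1 43.2] | pos [626.2 231.7  73.2] q7 0.36 w 35.7 gf 19.9 F [-0.  -0.7 -0.9]
```

Run:
```python
from h import *
for n in('top','scene'):
    D=np.load(n+'.npz')['d'];c=ctrl.camera_info(n);v,u=np.mgrid[0:384,0:512];q=np.stack([u,v,1+0*u],-1)*D[...,None]
    X=((q@np.linalg.inv(c['intrinsics']).T-c['t'])@c['R'])[D>0]*1000
    k=X[(X[:,2]>75)&(X[:,0]>560)&(X[:,0]<712)&(X[:,1]>270)&(X[:,1]<420)]
    for x in range(600,715,12):
        j=k[abs(k[:,0]-x)<6]
        if len(j)>3: print(n,x,'miny',int(np.percentile(j[:,1],3)),'z',j[:,2].min().round(),j[:,2].max().round())
```

```text
top 672 miny 363 z 76.0 125.0
top 684 miny 360 z 75.0 127.0
top 696 miny 356 z 75.0 126.0
top 708 miny 353 z 79.0 126.0
scene 672 miny 363 z 75.0 123.0
scene 684 miny 360 z 75.0 124.0
scene 696 miny 356 z 77.0 125.0
scene 708 miny 322 z 75.0 124.0
```

```bash
python3 -m handwheel '[[0.03,0,0.002,0.022,0,0,0],[0.03,0,0,0.02,0,0,0],[0.03,0,0,0,0,0,0],[0.03,0,0,0,0,0,0]]' | grep -E 'posi|ft'; python3 to.py 627.5 234.5 14.8 64
```

```text
position: [0.6275, 0.2337, -0.0077]
ft_force: [0.4, 1.1, -1.1]
t 39.33 turn [-0. -0. -0.] flip turn z 180.0 then shift mm [ 0.4  0.8 16.8] | pos [627.5 233.7  31.6] q7 0.34 w 35.5 gf 19.9 F [ 0.4  1.1 -1.1]
```

```bash
python3 -m handwheel '[[0.03,0,0.0005,0.006,0,0,0],[0.03,0,0,0.006,0,0,0],[0.03,0,0,0,0,0,0]]' | grep -E 'posi|ft'; python3 -m handwheel '[[0.03,0,0,0.002,0,0,0],[0.03,0,0,0.002,0,0,0],[0.03,0,0,0,0,0,0]]' | grep -E 'posi|ft'; python3 to.py 627.5 234.5 14 64
```

```text
position: [0.6273, 0.2342, -0.0202]
ft_force: [-0.4, -0.5, -0.5]
position: [0.6276, 0.2344, -0.0237]
ft_force: [-0.0, 0.2, 0.7]
t 40.08 turn [-0. -0. -0.] flip turn z 180.0 then shift mm [0.2 0.  1.6] | pos [627.6 234.4  15.6] q7 0.33 w 35.5 gf 19.9 F [-0.   0.2  0.7]
```

```bash
python3 -m handwheel '[[0.03,0,0,0.0012,0,0,0],[0.03,0,0,0,0,0,0]]' | grep -E 'posi|ft'; python3 -m handwheel '[[0.05,0,0,0,0,0,0],[0.05,0,0,0,0,0,0],[0.05,0,0,-0.03,0,0,0],[0.05,0,0,-0.05,0,0,0],[0.05,-0.06,-0.015,-0.0,0,0,0],[0.05,-0.05,-0.035,0,0,0,0],[0.05,0,-0.06,0,0,0,0],[0.05,0,-0.06,0,0,0,0],[0.05,0,0,0,0,0,0],[0.05,0,0,0,0,0,0]]' | grep -E 'posi|ft'
python3 - <<'E'
from h import *
P=[(.615,-.123,.03),(.627,.234,.015),(.498,-.207,.035),(.495,.367,.01)];R=[]
for n,k in(('top',2),('scene',1.3)):
    im,d=ctrl.get_image(n);np.savez(n+'L.npz',im=im,d=d);o=[]
    for p in P:
        u,v=proj(n,p)[0].astype(int);o.append(cv2.resize(cv2.convertScaleAbs(im[v-27:v+27,u-27:u+27],alpha=k),(200,200),interpolation=cv2.INTER_CUBIC))
    R.append(np.hstack(o))
cv2.imwrite('pics/fin.png',np.vstack(R))
E
```

```text
position: [0.6277, 0.2344, -0.0248]
ft_force: [0.3, -0.3, -0.4]
position: [0.6522, 0.0334, 0.0556]
ft_force: [-0.8, 0.5, 0.5]
```

View pics/fin.png

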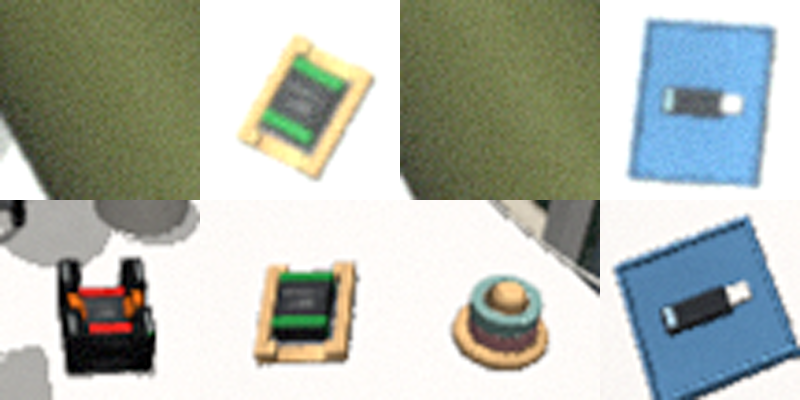

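Run:
```python
from h import *
from m import cen
for n in('top','scene'):
    L=np.load(n+'L.npz');D=L['d'];h=cv2.cvtColor(L['im'],cv2.COLOR_BGR2HSV).astype(int);H,S,V=h[...,0],h[...,1],h[...,2]
    c=ctrl.camera_info(n);v,u=np.mgrid[0:384,0:512];q=np.stack([u,v,1+0*u],-1)*D[...,None]
    X=((q@np.linalg.inv(c['intrinsics']).T-c['t'])@c['R'])*1000
    for k,p,z,m in(('green',[.627,.234,.02],.02,(H>50)&(H<80)&(S>100)),('red',[.615,-.123,.0245],.0245,((H<8)|(H>172))&(S>130))):
        if n=='top' and k=='red': continue
        b=box(n,D.shape,tuple(proj(n,p)[0].astype(int)),22)&m&(V>(60 if n=='top' else 110));o=cen(n,b,z)
        print(n,k,[(int(a),float(x),float(y)) for a,x,y in o],np.mean([i[1:] for i in o],0))
    for k,a in(('g',(.627,.234,.02)),('r',(.614,-.123,.0245)),('desk',(.55,.25,0))):
        i,j=proj(n,a)[0].astype(int); print(k,np.median(X[j-3:j+4,i-3:i+4,2]).round(1))
```

```text
top green [(37, 646.2, 225.0), (47, 610.4, 243.3)] [628.3  234.15]
g 21.4
r 565.6
desk 1.6
scene green [(13, 644.7, 224.2), (13, 608.7, 243.0)] [626.7 233.6]
scene red [(25, 630.6, -133.5), (34, 593.9, -116.6)] [ 612.25 -125.05]
g 20.5
r 25.0
desk 0.1
```

All four checks agree: green battery top at about 20 mm (flat on the pocket floor), red battery top at about 25 mm (latched, noses over it), roll on the post, stick in the dish. Handing in.

```bash
python3 -c "
from bench import ctrl
print(ctrl.get_state()['time'],ctrl.close_job())"
```

```text
the job is handed in; nothing more can be done
41.675 None
```

The job was handed in at 41.7 s; the last pictures showed the stick flat in the dish, the turquoise roll on the pink one, the red battery latched in the charger and the green one flat in its holder, but the verdict was not returned.

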